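# Clamp a test bar in the infrared spectrometer until the press clicks

## Task

Get the plain rectangular test bar ready for its infrared scan: take it from the tray and lay it flat on the spectrometer's round steel plate so that it covers the small crystal under the press, then turn the press knob clockwise until its slip clutch clicks once, and let go. Stop at the first click, and do not disturb the other things on the bench.

Things in the scene. Friction and masses are not known exactly. Their poses are not given: they have to be found in the camera images.
- bar_center (a point): centre of the loose test bar: plain off-white moulded plastic, 60 (x axis) x 16 (y) x 8 mm thick (z), about 14 g, lying flat on the tray's floor. Beside it lie two other test pieces of the same plastic, centres at least 50 mm away: a disc and a dumb-bell. The three lie side by side in any order, all lengthwise roughly along the world's y.
- tray: shallow dark grey plastic tray, fixed, 185 (x) x 130 mm (y); origin at the centre of its underside, z up. Its floor is 4 mm above the bench, its rim 9 mm.
- crystal (a point): the crystal: a 5 mm dark dot in a 17 mm brass ring, flush in the middle of a round steel plate, 56 mm across, on the spectrometer's front deck; the point is on its top face, 85 mm above the bench. z up, x points to the back of the instrument, which is the robot's left (+y, within 13 degrees): its front faces the robot's right.
- instrument: the white spectrometer, fixed; origin on the bench straight below the crystal, axes as the crystal's. Its deck is 80 mm above the bench, 210 mm wide, and runs from 75 mm in front of the crystal to 90 mm behind it, where a housing 156 mm high begins and runs 165 mm farther back. The steel plate stands 5 mm proud of the deck.
- press_nose (a point): centre of the underside of the press arm's round nose (16 mm radius), 42 mm straight above the crystal. The arm, 30 mm wide, its top 68 mm above the crystal, runs back to a tower whose front face is 47 mm behind the crystal. Collar and knob stand on the nose, up to 103 mm above the crystal: the bar cannot be lowered on from straight above; come in leaning, from the front.
- anvil: the press's steel anvil, a flat round foot of 10 mm diameter straight above the crystal; origin at the centre of its lower face, z up. It starts 11.5 to 14.5 mm above the crystal and goes straight down, without turning, 1.6 mm for each radian that the collar turns clockwise. It stays where it is put. At the click it presses with about 45 N.
- knob_grip (a point): centre of the press knob, half-way up: fluted, black, vertical axis above the crystal, 38 mm diameter, 26 mm high (77 to 103 mm above the crystal), a white line on its -x side. Clockwise from above lowers the anvil. It drives the screw through a slip clutch. From start to click takes 2.5 to 5 rad, so several grips; let go, it stays where it is.
- collar_mark (a point): centre of the steel collar (30 mm diameter, 8 mm high) just under the knob, fixed to the press screw; a black line on its -x side. Collar turns with knob until the clutch slips. The knob's and the collar's x axes coincide at the start; after one click the knob is 0.42 rad clockwise of the collar, after a second 0.84 rad.
- clutch (a point): the clutch, hidden in the knob (point on the axis, 85 mm above the crystal). Feel of the knob: about 0.40 N m to turn while the anvil is free (half of it stays when a hand stops turning); with the anvil hard on the bar it rises to about 0.47, then clicks: over the next 0.1 rad or so the torque falls below zero (the knob pulls ahead), then it rises again towards the second click.
- disc: the round test piece in the tray, 28 mm across, 8 mm thick, off-white, to be left alone; origin at the centre of its underside
- dogbone: the dumb-bell shaped test piece in the tray, 82 mm long (x), 20 mm wide ends, 9 mm wide waist, 6 mm thick, off-white, to be left alone; origin at the centre of its underside
- wash_bottle: white plastic wash bottle, 66 mm diameter, 185 mm high with its red spout, stands behind the spectrometer; origin at the centre of its underside; to be left alone
- spirit_lamp: steel spirit lamp, 74 mm diameter, 68 mm high; origin at the centre of its underside; to be left alone
- jar_a: small white jar with a blue cap, 36 mm diameter, 45 mm high; origin at the centre of its underside; to be left alone
- jar_b: a second such jar; to be left alone
- beaker: glass beaker, 60 mm diameter, 85 mm high; origin at the centre of its underside; to be left alone
Mind the look-alikes: they are no part of the job. Leave any orange or yellow look-alike of the part that bears bar_center alone.

How it is judged:
By the outcome, as a careful person would: the job done as asked, in the order asked, and still so for the second after the job is handed in, with the robot touching nothing.
It also fails if it takes over 72 s, if anything falls off the work surface, if the arm or the gripper's body presses on something with over 40 N, if the wrist force passes 120 N, or if a joint passes its speed limit or range.

## Robot

A 7-joint arm with a two-finger parallel gripper is mounted at the origin on the work surface. World frame = base frame: x ahead of the robot, y to its left, z up, the work surface at z = 0. Lengths are in m, angles in rad, forces in N, time in s.
With the tool pointing down it reaches from about 0.4 to 0.85 m from the base axis. Payload 10.4 kg.
Tool frame: the origin (TCP) lies at the very end of the fingers, on their centre line; the grasp point (between the pads) lies 19 mm behind it; z points along the fingers, x is the direction in which the jaws open and shut, and the axes are right-handed (so a half turn about z gives the same grasp; the last joint's range is limited). The gripper opens to 87 mm and grips with 3 to 60 N. Pads are 19 mm wide; open, the fingers measure 117 mm over their backs; the gripper's body (75 mm by 190 mm) begins 51 mm behind the grasp point.
Start: joints at [-1.179, 0.332, -0.065, 1.46, 0.022, 1.35, -0.088], TCP at [0.252, 0.572, 0.223] pointing down, gripper open.
Joint ranges: [-2.6, 2.6], [-0.5, 2.12], [-1.47, 1.34], [0.16, 2.42], [-1.27, 4.41], [0.06, 2.06], [-2.6, 2.6]. Speed limits (rad/s): [2.22, 2.22, 2.79, 2.79, 3.14, 3.14, 3.14].

## Interface

Orientations are given as a unit quaternion [x, y, z, w].
In Python, from bench import r gives the robot as it stands. The module is installed in compiled form; this text tells all that it offers.
- The arm moves only by the tool carry_out, never from a script. Its argument "commands" is a list that holds one entry, the list of rows, each a list of 7 numbers: the closure in counts, from 0 (fully open) to 255 (shut), then the shift along the tool's x, y, z in units of 25 mm (1.0 is 25 mm), then the turn, a rotation vector about the tool's x, y, z in units of 5 degrees (1.0 is 5 degrees). A call has 1 to 12 rows; each row is the pose to reach, as a shift and turn from the pose measured when the call began, along the tool's axes at that moment; what a row does not reach only later rows make up. A row lasts 1/8 s, in which the tool goes at most 62.5 mm and 10.7 degrees, less where a joint would pass 70% of its speed; a pose out of reach is approached as far as the arm can. A call with a gripper value outside its range is refused whole. The fingers move at their own pace and stop on an object; "grip_force" is the grip in N (left out, the last holds). Time passes only in rows, so rows that repeat a pose let the fingers close. It gives the time, the measured TCP pose, the force and the opening at its end, in the units of the state.
- r.read_state(): the state, without advancing time (a new reading comes with each control period).
- r.camera(name): name is "scene" or "side" or "wrist"; returns the picture (384x512x3 uint8, blue, green, red); there is no depth.
- r.camera_info(name): a dict with "fx", "fy", "cx", "cy" (pixels), "origin" and "rotation" of the camera in the world. Camera axes: x right, y down, z forward; pixel columns grow to the right and rows downward; lengths in m; the calibration is good to about 2 mm. A picture is of the moment at which its call begins: read the wrist's pose just before it. camera_info takes no time and is no camera call; for the wrist camera it gives the pose at the moment of the call.
- r.close_job(): hands the job in, once; it reports no verdict.
The state is a dict: "time": time; "joint_positions": joint angles; "joint_vel": joint speeds; "joint_torque": joint torques, N m; "ee_pos": TCP position; "eef_rot": TCP orientation; "ft_force": force on the tool from outside, world axes, zero at the start; "torque": the same for the moment, N m; "width": finger opening in m.
Only numpy, scipy, OpenCV 4.12 (cv2) and the standard library are available. Lean on these libraries where they do the work, as an engineer would, in place of code of your own. Each camera call takes 0.05 s, during which the arm holds its last target.

## Working session

There is one attempt and no reset: what is moved stays moved. The work goes in short steps, Python scripts to look and compute and a tool call to move; the robot and the scene stay as the last step left them, time stands still between calls to the robot, and variables do not carry over. Pictures are saved under pics/ and viewed, and the job is handed in when it is done.

Besides the shell and the picture viewer there is one more tool, called after "Call:" as a command line: name --argument value ..., lists and objects as JSON in quotes. carry_out: Moves the arm, as the interface text tells. Its arguments: {"type":"object","properties":{"commands":{"type":"array"},"grip_force":{"type":"number"}},"required":["commands"]}

```bash
mkdir -p pics; ls; python3 - <<'E'
from bench import r
import cv2,numpy as np
np.set_printoptions(precision=4,suppress=True)
s=r.read_state()
for k,v in s.items(): print(k,np.array(v))
for n in ("scene","side","wrist"):
    i=r.camera_info(n); print(n,{k:np.array(v).tolist() for k,v in i.items()})
    cv2.imwrite(f"pics/{n}0.png",r.camera(n))
E
```

```text
pics
time 0.0
joint_positions [-1.1786  0.3329 -0.0647  1.4609  0.0216  1.3499 -0.0885]
joint_vel [-0.0012  0.      0.0002  0.0012  0.0005  0.0022  0.0002]
joint_torque [ -0.001  -62.3255   0.024  -38.99    -0.0615   0.0397   0.0002]
ee_pos [0.2518 0.5716 0.2217]
eef_rot [ 0.8376  0.5463 -0.0006  0.0004]
ft_force [-0.1048 -0.0045  0.6869]
torque [ 0.0135  0.0188 -0.0401]
width 0.08736517228296196
scene {'fx': 458.63110383412294, 'fy': 458.63110383412294, 'cx': 255.115388489936, 'cy': 188.2358838390301, 'origin': [1.1717407069832033, 0.07759366514798662, 1.1185737279859238], 'rotation': [0.6381546597098964, 0.7102585186081578, -0.2180544613054623, -0.20185073430601141]}
side {'fx': 399.3606868423975, 'fy': 399.3606868423975, 'cx': 257.624104519939, 'cy': 192.56050753992974, 'origin': [0.4025828622252602, -0.8465907870950231, 0.7276390595678033], 'rotation': [0.8817064209828878, -0.06525984235781149, 0.023357554302015807, -0.4666790812003563]}
wrist {'fx': 308.06130096486373, 'fy': 308.06130096486373, 'cx': 259.498328620227, 'cy': 191.4291379723193, 'origin': [0.17862038019100196, 0.6033239099934312, 0.3840078015589028], 'rotation': [0.828440320354361, 0.5409611170371241, 0.07874701108670551, 0.12184668116128859]}
```

View pics/scene0.png

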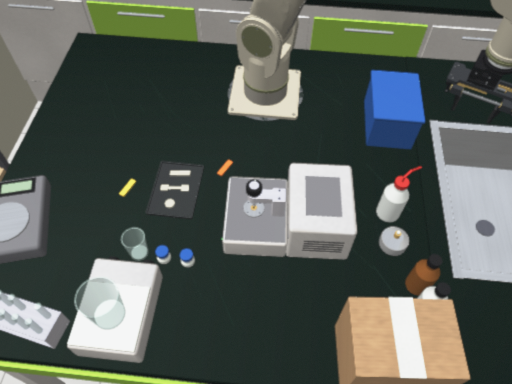

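View pics/side0.png

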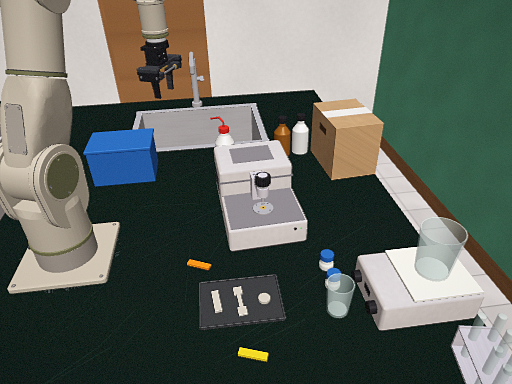

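View pics/wrist0.png

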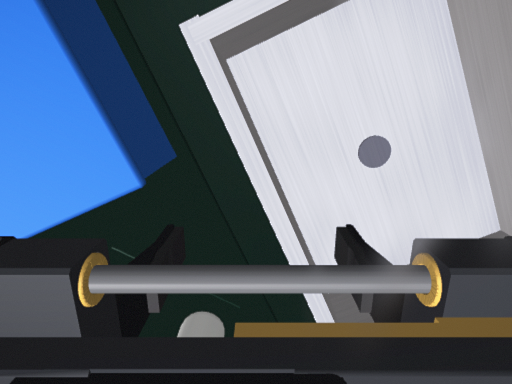

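```bash
cat > h.py <<'E'
import numpy as np, cv2
from scipy.spatial.transform import Rotation as R
np.set_printoptions(precision=4,suppress=True)
import json,os
try:
    from bench import r
except Exception: r=None
def cam(n): 
    i=r.camera_info(n); return i
def ray(i,u,v):
    d=np.array([(u-i['cx'])/i['fx'],(v-i['cy'])/i['fy'],1.]); return np.array(i['origin']),R.from_quat(i['rotation']).apply(d)
def plane(i,u,v,z):
    o,d=ray(i,u,v); return o+d*(z-o[2])/d[2]
def proj(i,p):
    q=R.from_quat(i['rotation']).inv().apply(np.atleast_2d(p)-np.array(i['origin'])); return np.c_[i['fx']*q[:,0]/q[:,2]+i['cx'],i['fy']*q[:,1]/q[:,2]+i['cy']]
def tri(i1,p1,i2,p2):
    o1,d1=ray(i1,*p1);o2,d2=ray(i2,*p2);d1/=np.linalg.norm(d1);d2/=np.linalg.norm(d2)
    t=np.linalg.lstsq(np.c_[d1,-d2],o2-o1,rcond=None)[0];a=o1+t[0]*d1;b=o2+t[1]*d2
    return (a+b)/2,np.linalg.norm(a-b)
def crop(img,u0,v0,u1,v1,k,fn):
    c=cv2.resize(img[v0:v1,u0:u1],None,fx=k,fy=k,interpolation=cv2.INTER_CUBIC);cv2.imwrite(fn,c)
E
python3 - <<'E'
from h import *
a=cv2.imread('pics/scene0.png');b=cv2.imread('pics/side0.png')
crop(a,140,155,300,265,5,'pics/sc1.png')
crop(b,190,160,320,340,4,'pics/sd1.png') if 0 else crop(b,190,265,295,335,7,'pics/sd1.png')
crop(b,210,165,310,250,7,'pics/sd2.png')
s=cam('scene');d=cam('side')
print('bar top',plane(s,180,173,.012),plane(d,217,301,.012))
print('dog',plane(s,175,188,.01),plane(d,240,300,.01))
print('crystal',plane(s,254,208,.085),plane(d,263,208,.085))
E
```

```text
bar top [ 0.382  -0.2217  0.012 ] [ 0.3807 -0.2245  0.012 ]
dog [ 0.436  -0.2261  0.01  ] [ 0.433 -0.228  0.01 ]
crystal [0.5263 0.0159 0.085 ] [0.5233 0.013  0.085 ]
```

View pics/sc1.png

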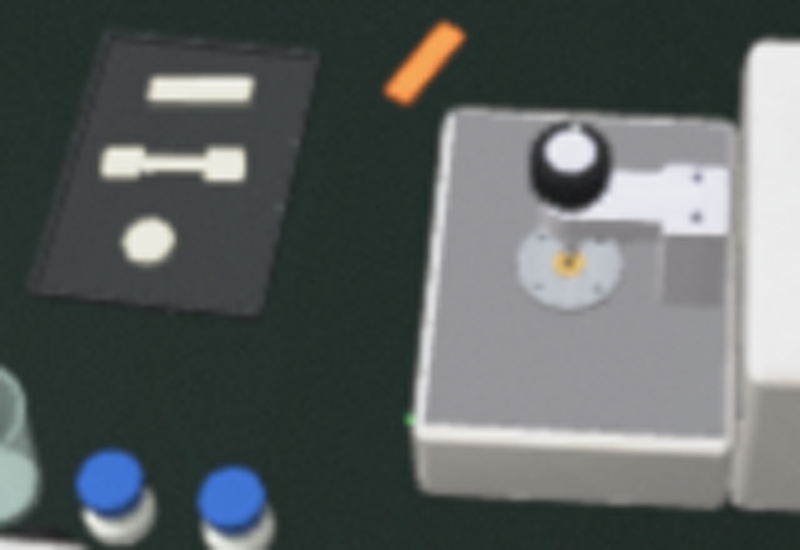

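View pics/sd1.png

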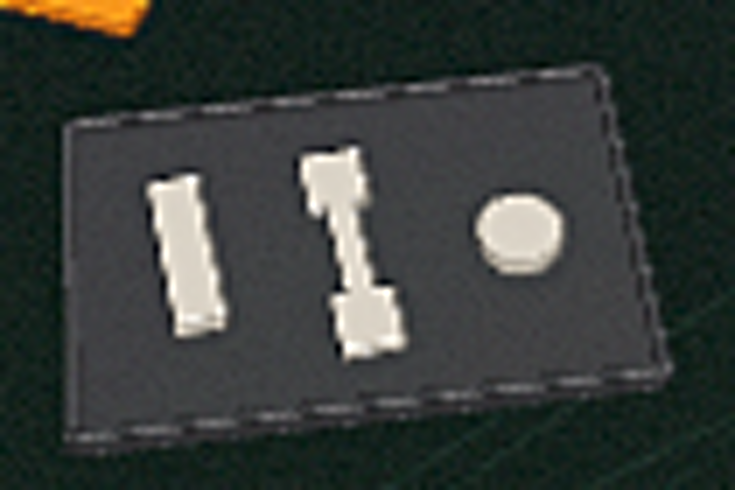

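View pics/sd2.png

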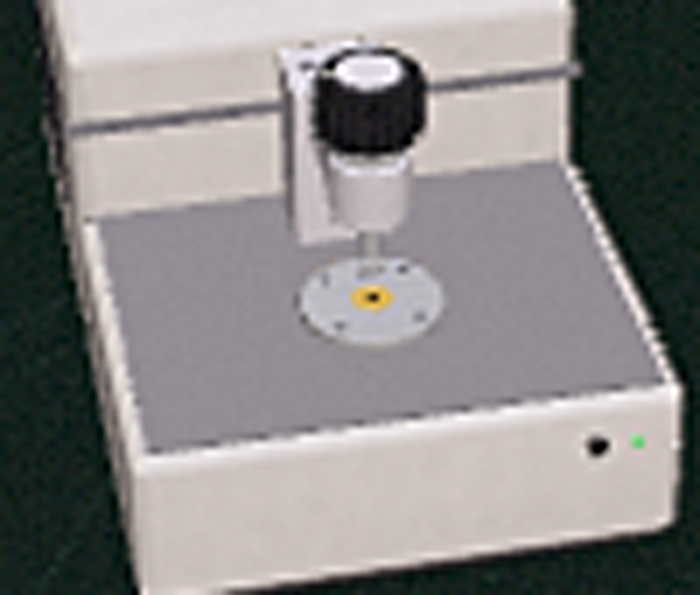

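```bash
python3 - <<'E'
from h import *
s=cam('scene');d=cam('side')
S=lambda u,v,z:plane(s,(u+.5)/5-.5+140,(v+.5)/5-.5+155,z)
D1=lambda u,v,z:plane(d,(u+.5)/7-.5+190,(v+.5)/7-.5+265,z)
D2=lambda u,v,z:plane(d,(u+.5)/7-.5+210,(v+.5)/7-.5+165,z)
def show(n,c):
    c=np.array(c);print(n,c.mean(0),'edges',[ (np.linalg.norm(c[i]-c[i-1])*1e3).round(1) for i in range(4)], np.degrees(np.arctan2(*(c[i]-c[i-1])[[1,0]]))) if 0 else print(n,c.mean(0),[((np.linalg.norm(c[i]-c[i-1])*1e3).round(1),np.degrees(np.arctan2((c[i]-c[i-1])[1],(c[i]-c[i-1])[0])).round(1)) for i in range(4)])
show('bar sc',[S(*p,.012) for p in [(150,77),(254,76),(251,99),(148,99)]])
show('bar sd',[D1(*p,.012) for p in [(147,185),(199,175),(226,317),(178,322)]])
show('dog sd',[D1(*p,.010) for p in [(302,157),(359,147),(405,345),(345,352)]])
show('tray sd',[D1(*p,.009) for p in [(67,122),(600,67),(670,370),(67,437)]])
show('deck sd',[D2(*p,.08) for p in [(92,222),(566,162),(680,385),(145,458)]])
show('deck sc',[S(*p,.08) for p in [(448,110),(736,122),(730,436),(420,430)]])
print('cry',S(569,263,.085),D2(372,297,.085))
print('knobtop',S(571,148,.188),D2(368,70,.188))
E
```

```text
bar sc [ 0.3789 -0.2231  0.012 ] [(np.float64(16.4), np.float64(-172.1)), (np.float64(62.4), np.float64(97.0)), (np.float64(17.2), np.float64(4.6)), (np.float64(61.4), np.float64(-83.7))]
bar sd [ 0.3793 -0.2213  0.012 ] [(np.float64(59.1), np.float64(97.3)), (np.float64(17.6), np.float64(5.5)), (np.float64(60.9), np.float64(-85.1)), (np.float64(15.2), np.float64(178.6))]
dog sd [ 0.4328 -0.2274  0.01  ] [(np.float64(83.1), np.float64(94.5)), (np.float64(19.6), np.float64(4.3)), (np.float64(84.8), np.float64(-86.0)), (np.float64(19.0), np.float64(179.4))]
tray sd [ 0.4333 -0.2237  0.009 ] [(np.float64(130.3), np.float64(89.0)), (np.float64(185.9), np.float64(-1.0)), (np.float64(130.7), np.float64(-90.3)), (np.float64(187.3), np.float64(178.9))]
deck sd [0.5237 0.0226 0.08  ] [(np.float64(153.5), np.float64(93.4)), (np.float64(199.1), np.float64(3.2)), (np.float64(154.5), np.float64(-85.8)), (np.float64(201.0), np.float64(-177.0))]
deck sc [0.5226 0.0218 0.08  ] [(np.float64(201.8), np.float64(-176.2)), (np.float64(161.1), np.float64(93.4)), (np.float64(197.3), np.float64(2.8)), (np.float64(158.0), np.float64(-85.0))]
cry [0.5239 0.014  0.085 ] [0.5232 0.0176 0.085 ]
knobtop [0.5214 0.0142 0.188 ] [0.5231 0.0181 0.188 ]
```

```bash
cat >> h.py <<'E'
def Rt(yaw,lean):
    # yaw deg: tool x (jaw) direction in world; lean deg: tool z tips towards horizontal dir yaw+90
    y=np.radians(yaw);l=np.radians(lean)
    x=np.array([np.cos(y),np.sin(y),0]);f=np.array([-np.sin(y),np.cos(y),0])
    z=np.sin(l)*f-np.cos(l)*np.array([0,0,1]);return R.from_matrix(np.c_[x,np.cross(z,x),z])
def rel(p,Rg):
    s=r.read_state();R0=R.from_quat(s['eef_rot']);
    return R0.inv().apply(np.array(p)-np.array(s['ee_pos']))/.025, np.degrees((R0.inv()*Rg).as_rotvec())/5
def st():
    s=r.read_state();q=R.from_quat(s['eef_rot']).as_matrix()
    print('t',round(s['time'],2),'p',np.array(s['ee_pos']),'yaw',np.degrees(np.arctan2(q[1,0],q[0,0])).round(2),'z',q[:,2],'w',round(s['width'],4));print('j',np.array(s['joint_positions']),'F',np.array(s['ft_force']),'T',np.array(s['torque']))
E
python3 - <<'E'
from h import *
for p,y,l in [((.5,.15,.33),15,0),((.43,-.30,.30),6.5,35)]:
    print(*rel(p,Rt(y,l)))
d=cam('scene')
print(plane(d,163,254,.045),plane(d,187,258,.045),plane(d,225,167,.008),plane(d,400,180,.185))
E
```

```text
[-11.4425  15.8857  -4.3088] [ 0.0056  0.0103 10.2469]
[-29.0434  20.5771  -3.0911] [ 6.353   3.6544 11.5566]
[ 0.6663 -0.2054  0.045 ] [ 0.6708 -0.1417  0.045 ] [ 0.3418 -0.0917  0.008 ] [0.4662 0.3775 0.185 ]
```

Call:
carry_out --commands '[[[167,0,0,-4.4,0,0,0],[167,0,0,-4.4,0,0,0],[167,-4,5.5,-4.4,0,0,3.5],[167,-6,8,-4.4,0,0,5.2],[167,-8,11,-4.4,0,0,7],[167,-10,14,-4.4,0,0,9],[167,-11.4,15.9,-4.4,0,0,10.2],[167,-11.4,15.9,-4.4,0,0,10.2],[167,-11.4,15.9,-4.4,0,0,10.2]]]' --grip_force 30

```text
time: 1.27
ee_pos: [0.4748, 0.1932, 0.3323]
eef_rot: [0.991, 0.133, -0.0, 0.0]
ft_force: [0.8, 1.1, -0.6]
width: 0.0296
```

```bash
python3 - <<'E'
from h import *
st()
for p,y,l in [((.47,-.20,.30),6.5,0),((.43,-.30,.20),6.5,38),((.39,-.28,.10),6.5,38)]:
    print(*rel(p,Rt(y,l)))
E
```

```text
t 1.27 p [0.4748 0.1932 0.3323] yaw 15.24 z [-0.0003 -0.0007 -1.    ] w 0.0296
j [-0.783   0.035   0.3186  1.5837 -0.0105  1.5251 -0.1981] F [ 0.8079  1.0857 -0.6098] T [-0.0881 -0.0208 -0.0541]
[-4.3209 15.123   1.3014] [0.0074 0.0044 1.7488]
[-6.9146 18.5591  5.3047] [7.5924 0.5842 1.6828]
[-8.2462 17.3641  9.3045] [7.5924 0.5842 1.6828]
```

Call:
carry_out --commands '[[[167,-1,4,0,0,0,0.4],[167,-2,7,0,1,0,0.6],[167,-3,9,0,2,0,0.9],[167,-4,12,1,3.5,0.2,1.2],[167,-5,15,3,5,0.4,1.5],[167,-6.9,18.6,5,6,0.5,1.7],[167,-6.9,18.6,5.3,7.6,0.6,1.7],[167,-6.9,18.6,5.3,7.6,0.6,1.7],[167,-6.9,18.6,5.3,7.6,0.6,1.7],[167,-6.9,18.6,5.3,7.6,0.6,1.7]]]'

```text
time: 2.52
ee_pos: [0.429, -0.3029, 0.198]
eef_rot: [0.944, 0.05, -0.019, -0.326]
ft_force: [-0.2, 0.0, 0.3]
width: 0.0299
```

```bash
python3 - <<'E'
from h import *
st()
i=cam('wrist');im=r.camera('wrist');cv2.imwrite('pics/w1.png',im)
print(proj(i,[[.379,-.222,.012]]), {k:np.array(v) for k,v in i.items()})
E
```

```text
t 2.52 p [ 0.429  -0.3029  0.198 ] yaw 6.16 z [-0.0687  0.6131 -0.787 ] w 0.0299
j [ 0.2307  0.6722  0.8479  1.428  -0.7289  1.8993  1.2241] F [-0.2019  0.0363  0.2864] T [-0.8475 -0.0773 -0.0959]
[[227.8486 204.9833]] {'fx': array(308.0613), 'fy': array(308.0613), 'cx': array(259.4983), 'cy': array(191.4291), 'origin': array([ 0.4327, -0.3409,  0.3743]), 'rotation': array([ 0.9812,  0.0528, -0.0117, -0.1854])}
```

View pics/w1.png

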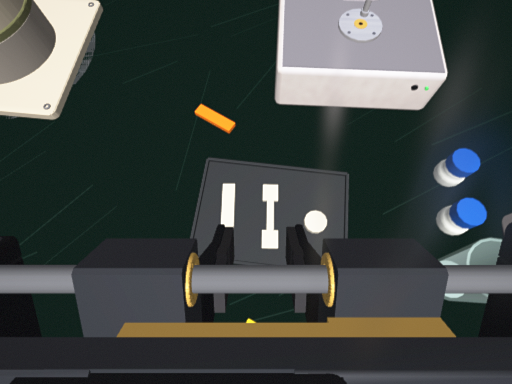

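```bash
python3 - <<'E'
from h import *
i=cam('wrist');im=cv2.imread('pics/w1.png')
crop(im,190,155,350,265,5,'pics/w1c.png')
g=cv2.cvtColor(im,cv2.COLOR_BGR2GRAY)[160:250,210:245]
m=(g>140).astype(np.uint8);n,l,s_,c=cv2.connectedComponentsWithStats(m)
for k in range(1,n):
    if s_[k,4]>60:
        pts=np.argwhere(l==k)[:,::-1]+[210,160]
        w=np.array([plane(i,u,v,.012) for u,v in pts]);rc=cv2.minAreaRect((w[:,:2]*1000).astype(np.float32));print(s_[k],c[k]+[210,160],rc,w.mean(0))
print('cry',plane(i,361,24,.085))
E
```

```text
[ 11  23  14  44 563] [227.6892 204.1936] ((379.4534912109375, -219.03016662597656), (16.173015594482422, 57.10329055786133), 8.056661605834961) [ 0.3797 -0.2191  0.012 ]
cry [0.5248 0.0178 0.085 ]
```

View pics/w1c.png

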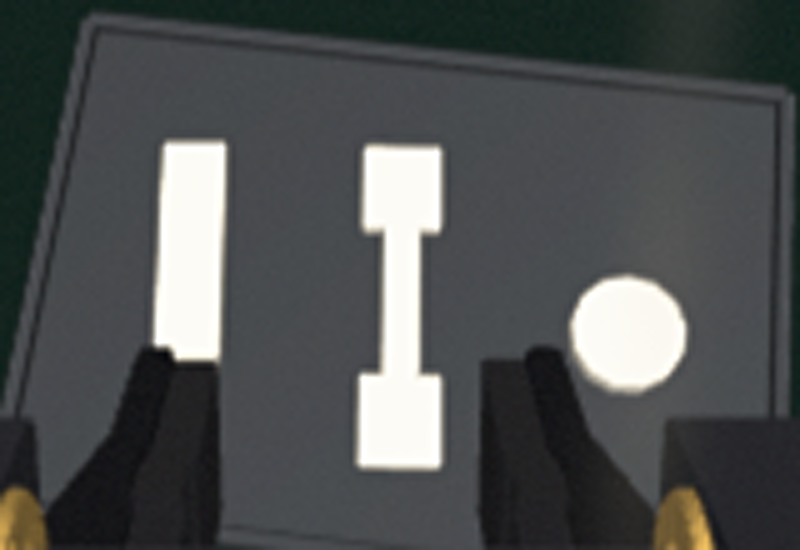

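```bash
python3 - <<'E'
from h import *
Rg=Rt(7,37); z=Rg.as_matrix()[:,2]; p=np.array([.3816,-.2374,.0112])
print(*rel(p-.06*z,Rg)); print(*rel(p,Rg))
E
```

```text
[-1.6186  2.4188  5.2234] [-0.2172 -0.0753 -0.122 ]
[-1.6341  2.4644  7.623 ] [-0.2172 -0.0753 -0.122 ]
```

Call:
carry_out --commands '[[[167,-1.62,2.42,2,-0.2,-0.1,-0.1],[167,-1.62,2.42,4.5,-0.2,-0.1,-0.1],[167,-1.62,2.42,5.2,-0.2,-0.1,-0.1],[167,-1.62,2.42,5.2,-0.2,-0.1,-0.1],[167,-1.62,2.42,5.2,-0.2,-0.1,-0.1]]]'

```text
time: 3.2
ee_pos: [0.3872, -0.2742, 0.0613]
eef_rot: [0.947, 0.058, -0.02, -0.317]
ft_force: [-0.2, -0.0, 0.0]
width: 0.0298
```

```bash
python3 - <<'E'
from h import *
st()
i=cam('wrist');im=r.camera('wrist');cv2.imwrite('pics/w2.png',im)
Rg=Rt(7,37); z=Rg.as_matrix()[:,2]; p=np.array([.3816,-.2374,.0112])
print(*rel(p,Rg)); print(proj(i,[p,[.3795,-.2205,.012]]))
g=cv2.cvtColor(im,cv2.COLOR_BGR2GRAY)
m=(g>140).astype(np.uint8);n,l,s_,c=cv2.connectedComponentsWithStats(m)
for k in range(1,n):
    if 300<s_[k,4]<3000:
        pts=np.argwhere(l==k)[:,::-1]
        w=np.array([plane(i,u,v,.012) for u,v in pts]);rc=cv2.minAreaRect((w[:,:2]*1000).astype(np.float32));print(s_[k],c[k],rc,w.mean(0))
E
```

```text
t 3.2 p [ 0.3872 -0.2742  0.0613] yaw 7.05 z [-0.0745  0.5969 -0.7988] w 0.0298
j [ 0.2033  0.7282  0.8091  1.6749 -0.7409  1.6397  1.3797] F [-0.2151 -0.0089  0.0365] T [-0.7848 -0.0601 -0.0436]
[-0.0376  0.0017  2.5092] [0.0097 0.0087 0.0004]
[[259.5171 206.0623]
 [259.5208 185.1688]]
[  0   0  25  45 578] [ 7.846  14.8979] ((107.89297485351562, -79.34032440185547), (24.463159561157227, 58.048667907714844), 7.034242630004883) [ 0.1084 -0.0705  0.012 ]
[ 206   40   60   43 1066] [234.7805  60.2458] ((341.0531311035156, -99.26353454589844), (19.717998504638672, 61.59732437133789), 63.572845458984375) [ 0.3411 -0.0993  0.012 ]
[ 247  154   22   74 1492] [257.6917 190.3921] ((378.4928894042969, -223.70297241210938), (16.0466365814209, 61.274131774902344), 6.194348335266113) [ 0.3786 -0.2246  0.012 ]
[ 311  156   29  102 1720] [323.4698 199.2738] ((431.11737060546875, -229.30941772460938), (20.253538131713867, 82.28341674804688), 4.539496421813965) [ 0.4302 -0.2252  0.012 ]
[ 378  197   40   38 1129] [397.4207 215.7484] ((487.0531005859375, -232.2001190185547), (30.078889846801758, 27.7082576751709), 78.98104858398438) [ 0.4867 -0.2323  0.012 ]
[   0  272   74   20 1389] [ 35.9741 282.0072] ((231.77029418945312, -312.55340576171875), (54.73020935058594, 12.934703826904297), 7.0945143699646) [ 0.2317 -0.313   0.012 ]
[ 192  272  136   20 2710] [259.4491 281.5273] ((388.50640869140625, -293.05096435546875), (96.23675537109375, 12.929688453674316), 7.091756820678711) [ 0.3885 -0.2931  0.012 ]
[ 446  273   66   19 1205] [478.6498 282.0938] ((542.1870727539062, -274.275634765625), (48.70348358154297, 12.227456092834473), 7.094478130340576) [ 0.5422 -0.2744  0.012 ]
[ 371  318   83   18 1052] [414.3422 327.0998] ((493.22137451171875, -309.4447937011719), (54.76143264770508, 10.512436866760254), 7.100471019744873) [ 0.4957 -0.3095  0.012 ]
```

View pics/w2.png

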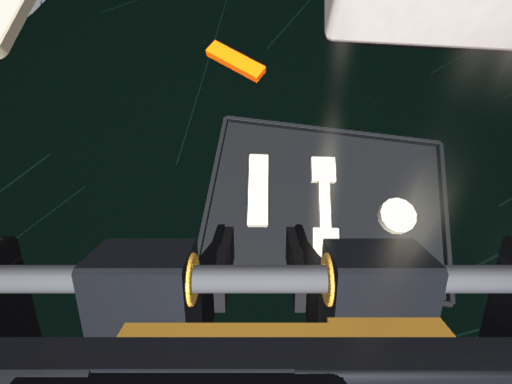

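```bash
python3 - <<'E'
from h import *
Rg=Rt(6.4,37); print(*rel([.3806,-.2392,.0112],Rg))
E
```

```text
[-0.0861  0.0549  2.4692] [0.0097 0.0809 0.0962]
```

Call:
carry_out --commands '[[[167,-0.09,0.05,1,0,0.1,0.1],[167,-0.09,0.05,1.8,0,0.1,0.1],[167,-0.09,0.05,2.2,0,0.1,0.1],[167,-0.09,0.05,2.45,0,0.1,0.1],[167,-0.09,0.05,2.45,0,0.1,0.1],[167,-0.09,0.05,2.45,0,0.1,0.1]]]'

```text
time: 4.0
ee_pos: [0.3807, -0.2399, 0.012]
eef_rot: [0.947, 0.053, -0.017, -0.316]
ft_force: [1.0, 0.1, -0.3]
width: 0.0301
```

```bash
python3 - <<'E'
from h import *
st()
i=cam('wrist');im=r.camera('wrist');crop(im,190,120,340,300,3,'pics/w3.png')
b=r.camera('side');crop(b,180,250,310,340,5,'pics/s3.png')
Rg=Rt(6.4,37); print(*rel([.3806,-.2392,.0112],Rg))
E
```

```text
t 4.0 p [ 0.3807 -0.2399  0.012 ] yaw 6.32 z [-0.065   0.5972 -0.7995] w 0.0301
j [ 0.169   0.7452  0.7797  1.7794 -0.7861  1.5303  1.4039] F [ 0.9824  0.07   -0.2627] T [-0.7855 -0.022   0.0119]
[ 0.0003 -0.0023  0.0381] [ 0.0158 -0.0237 -0.0033]
```

View pics/w3.png

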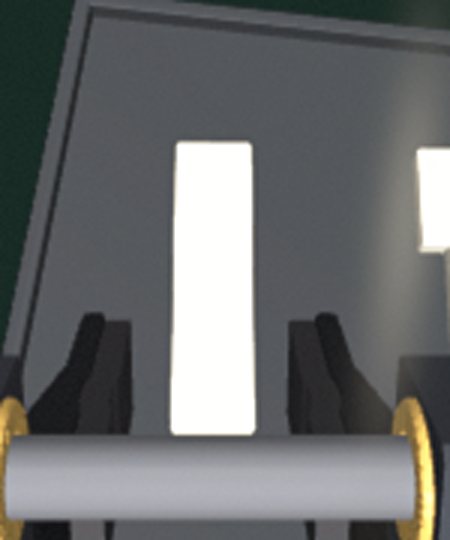

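View pics/s3.png

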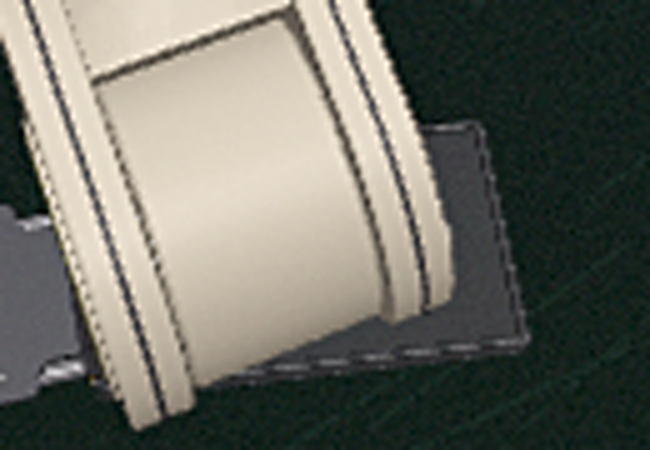

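Call:
carry_out --commands '[[[167,0,0,0.05,0,0,0],[255,0,0,0.05,0,0,0],[255,0,0,0.05,0,0,0],[255,0,0,0.05,0,0,0],[255,0,0,0.05,0,0,0],[255,0,0,0.05,0,0,0]]]' --grip_force 30

```text
time: 4.85
ee_pos: [0.3806, -0.2391, 0.0109]
eef_rot: [0.947, 0.052, -0.017, -0.316]
ft_force: [-0.4, 0.4, -0.2]
width: 0.015
```

```bash
python3 - <<'E'
from h import *
st()
p=r.read_state()['ee_pos']
print(*rel(np.array(p)+[0,0,.06],Rt(6.4,37)))
E
```

```text
t 4.85 p [ 0.3806 -0.2391  0.0109] yaw 6.32 z [-0.0649  0.5972 -0.7995] w 0.015
j [ 0.1683  0.7457  0.7789  1.7814 -0.7872  1.5281  1.4045] F [-0.3697  0.3514 -0.1975] T [-0.7516 -0.0521 -0.0121]
[ 0.0036 -1.4417 -1.9187] [ 0.0158 -0.0237 -0.0031]
```

Call:
carry_out --commands '[[[255,0,-0.1,-0.13,0,0,0],[255,0,-0.4,-0.5,0,0,0],[255,0,-0.9,-1.2,0,0,0],[255,0,-1.44,-1.92,0,0,0],[255,0,-1.44,-1.92,0,0,0],[255,0,-1.44,-1.92,0,0,0]]]'

```text
time: 5.6
ee_pos: [0.3806, -0.239, 0.0712]
eef_rot: [0.947, 0.053, -0.016, -0.316]
ft_force: [-0.7, 0.6, -1.4]
width: 0.0148
```

```bash
python3 - <<'E'
from h import *
st()
i=cam('wrist');im=r.camera('wrist');crop(im,160,100,360,300,3,'pics/w4.png')
E
```

```text
t 5.6 p [ 0.3806 -0.239   0.0712] yaw 6.33 z [-0.0645  0.5971 -0.7995] w 0.0148
j [ 0.1325  0.652   0.8278  1.7654 -0.7325  1.606   1.3455] F [-0.7094  0.589  -1.4484] T [-0.7992 -0.0082  0.0034]
```

View pics/w4.png

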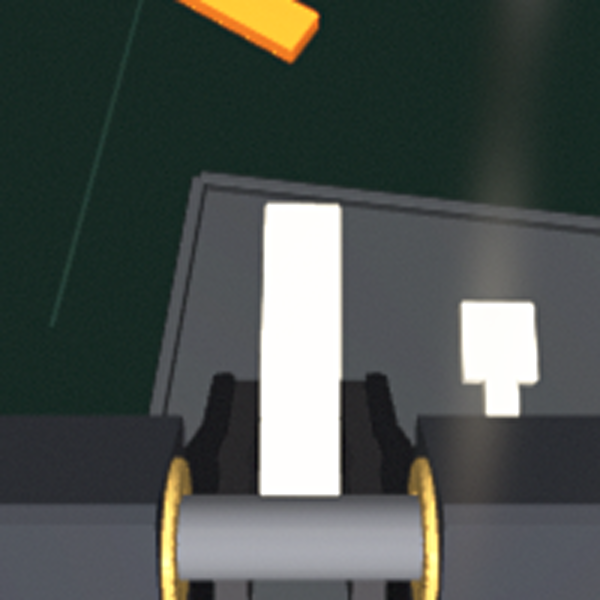

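```bash
python3 - <<'E'
from h import *
print(*rel([.531,-.115,.15],Rt(3.6,37)))
E
```

```text
[ 6.5365 -5.3037  0.0395] [0.0121 0.3139 0.4453]
```

Call:
carry_out --commands '[[[255,1,-1.5,-0.5,0,0,0],[255,2.5,-3,-0.5,0,0.1,0.1],[255,4,-4,-0.3,0,0.2,0.3],[255,5.3,-4.8,0,0,0.3,0.45],[255,6.2,-5.2,0,0,0.3,0.45],[255,6.54,-5.3,0,0,0.3,0.45],[255,6.54,-5.3,0,0,0.3,0.45],[255,6.54,-5.3,0,0,0.3,0.45]]]'

```text
time: 6.65
ee_pos: [0.5302, -0.1166, 0.1503]
eef_rot: [0.948, 0.029, -0.011, -0.317]
ft_force: [-1.0, 0.1, -0.2]
width: 0.0146
```

```bash
python3 - <<'E'
from h import *
st()
i=cam('wrist');im=r.camera('wrist');cv2.imwrite('pics/w5.png',im)
crop(im,200,20,320,170,4,'pics/w5c.png')
print(proj(i,[[.524,.0165,.085],[.524,.0165,.188]]))
E
```

```text
t 6.65 p [ 0.5302 -0.1166  0.1503] yaw 3.52 z [-0.0387  0.5996 -0.7994] w 0.0146
j [-0.1193  0.5826  0.8022  1.6277 -0.8553  1.6403  0.9383] F [-0.9773  0.0821 -0.1525] T [-0.8246 -0.0066 -0.0215]
[[262.9482 111.9536]
 [264.3152  13.157 ]]
```

View pics/w5.png

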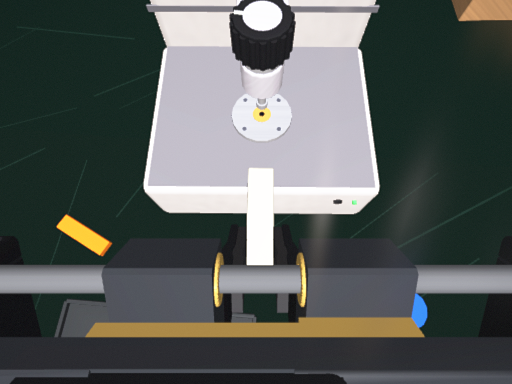

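View pics/w5c.png

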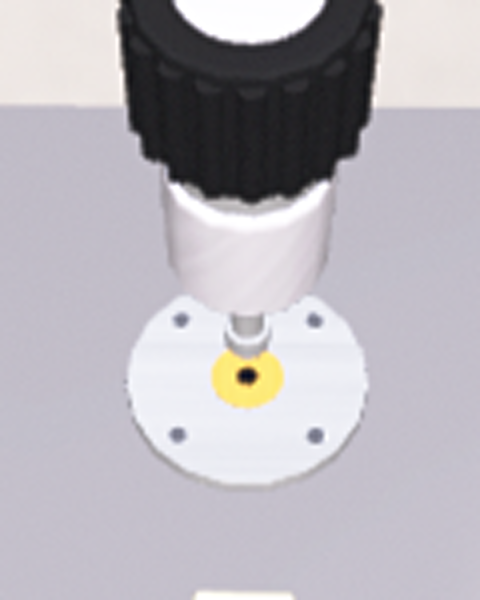

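```bash
python3 - <<'E'
from h import *
i=cam('wrist');im=cv2.imread('pics/w5.png')
crop(im,135,40,395,220,3,'pics/w5d.png')
crop(im,235,155,290,275,5,'pics/w5e.png')
C=plane(i,261.4,113.6,.085);print('cry',C)
for uv in [(163,47),(361,47),(377,187),(147,187)]: print(plane(i,*uv,.08))
E
```

```text
cry [0.5228 0.0148 0.085 ]
[0.4159 0.093  0.08  ]
[0.6206 0.1053 0.08  ]
[ 0.6263 -0.0498  0.08  ]
[ 0.4287 -0.062   0.08  ]
```

View pics/w5d.png

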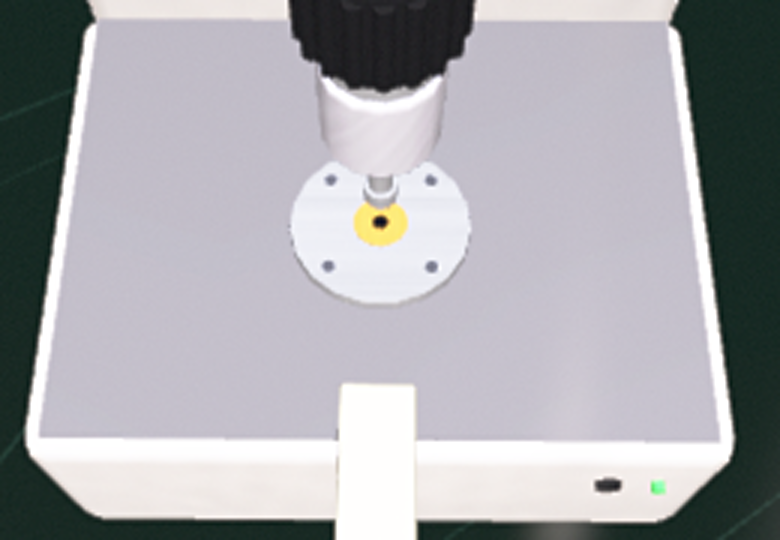

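View pics/w5e.png

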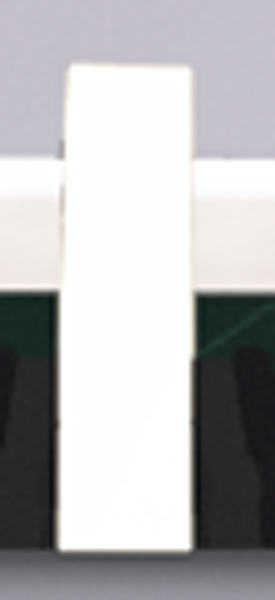

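```bash
python3 - <<'E'
from h import *
i=cam('wrist');st()
far=plane(i,261.0,168.0,.1514);near=plane(i,235+126/5,155+550/5,.1514);print('far',far,near)
Rg=Rt(3.6,37)
C=np.array([.5232,.0157,.085]); xi=np.array([-np.sin(np.radians(3.6)),np.cos(np.radians(3.6)),0])
T=C-21*1e-3*xi; T[2]=.0919
print('T',T)
print('pre',*rel(T-.07*xi+[0,0,.003],Rg)); print('in',*rel(T+[0,0,.0025],Rg))
E
```

```text
t 6.7 p [ 0.5304 -0.1166  0.1505] yaw 3.52 z [-0.0385  0.5996 -0.7993] w 0.0149
j [-0.1193  0.5824  0.8021  1.6275 -0.8554  1.6402  0.9382] F [ 0.3234 -0.0433 -0.1176] T [-0.7705 -0.0144  0.0048]
far [ 0.5274 -0.0707  0.1514] [ 0.5306 -0.1302  0.1514]
T [ 0.5245 -0.0053  0.0919]
pre [0.0475 0.0095 2.7733] [ 0.0135  0.0086 -0.0262]
in [ 0.0437 -2.2167  4.4717] [ 0.0135  0.0086 -0.0262]
```

Call:
carry_out --commands '[[[255,0.05,0,1.2,0,0,0],[255,0.05,0,2.2,0,0,0],[255,0.05,0,2.75,0,0,0],[255,0.05,0,2.75,0,0,0],[255,0.05,0,2.75,0,0,0]]]'

```text
time: 7.32
ee_pos: [0.5292, -0.0762, 0.0961]
eef_rot: [0.948, 0.029, -0.01, -0.316]
ft_force: [0.2, -0.1, -0.0]
width: 0.0148
```

```bash
python3 - <<'E'
from h import *
st()
i=cam('wrist');im=r.camera('wrist');crop(im,150,20,380,260,3,'pics/w6.png')
b=r.camera('side');crop(b,210,165,310,250,7,'pics/s6.png')
Rg=Rt(3.6,37)
C=np.array([.5232,.0157,.085]); xi=np.array([-np.sin(np.radians(3.6)),np.cos(np.radians(3.6)),0])
T=C-21*1e-3*xi; T[2]=.0919
print('in',*rel(T+[0,0,.0015],Rg))
E
```

```text
t 7.33 p [ 0.5292 -0.0762  0.0961] yaw 3.48 z [-0.0374  0.5991 -0.7998] w 0.0148
j [-0.1718  0.604   0.7686  1.7233 -0.8996  1.5253  0.9608] F [ 0.2035 -0.1006 -0.0305] T [-0.7479 -0.0129  0.0162]
in [-0.0174 -2.2067  1.7948] [ 0.021  -0.0059 -0.0271]
```

View pics/w6.png

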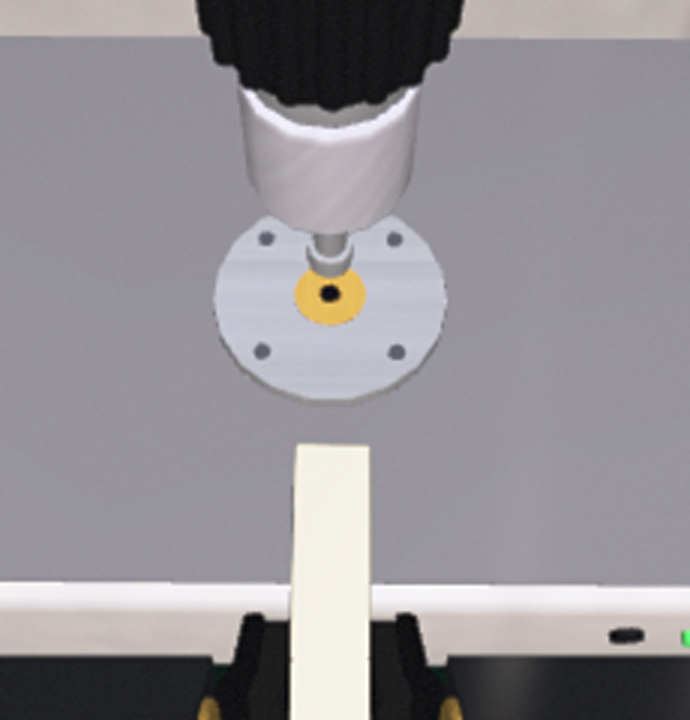

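View pics/s6.png

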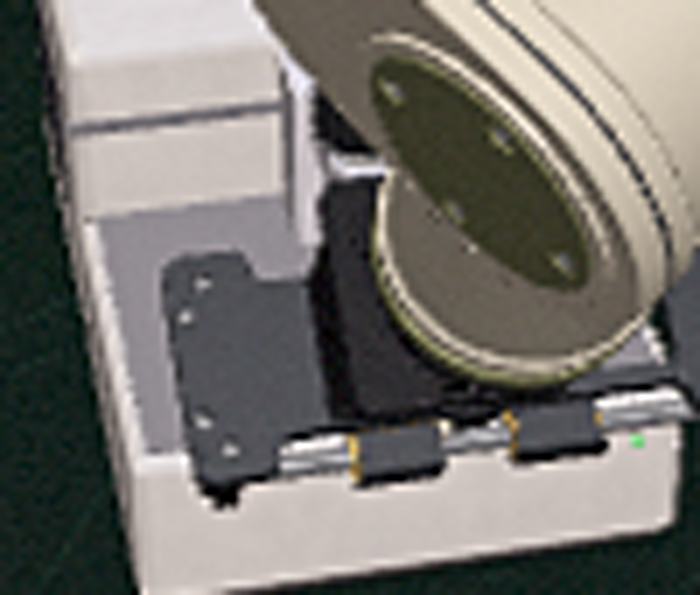

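Call:
carry_out --commands '[[[255,0,0.06,0.08,0,0,0],[255,0,0.06,0.08,0,0,0],[255,-0.01,-0.5,0.5,0,0,0],[255,-0.02,-1.08,0.94,0,0,0],[255,-0.02,-1.08,0.94,0,0,0]]]'

```text
time: 8.05
ee_pos: [0.5264, -0.0379, 0.0938]
eef_rot: [0.948, 0.03, -0.011, -0.317]
ft_force: [-0.7, -0.1, -0.1]
width: 0.0146
```

```bash
python3 - <<'E'
from h import *
st()
i=cam('wrist');im=r.camera('wrist');crop(im,150,20,380,260,3,'pics/w7.png')
Rg=Rt(3.6,37)
C=np.array([.5232,.0157,.085]); xi=np.array([-np.sin(np.radians(3.6)),np.cos(np.radians(3.6)),0])
T=C-21*1e-3*xi; T[2]=.0919
print('in',*rel(T+[0,0,.0015],Rg))
E
```

```text
t 8.05 p [ 0.5264 -0.0379  0.0938] yaw 3.66 z [-0.039   0.6003 -0.7988] w 0.0146
j [-0.239   0.5655  0.7614  1.7767 -0.9079  1.4787  0.925 ] F [-0.6876 -0.1151 -0.0943] T [-0.808  -0.035  -0.0092]
in [ 0.0061 -1.0767  0.829 ] [ 0.0142  0.0052 -0.0059]
```

View pics/w7.png

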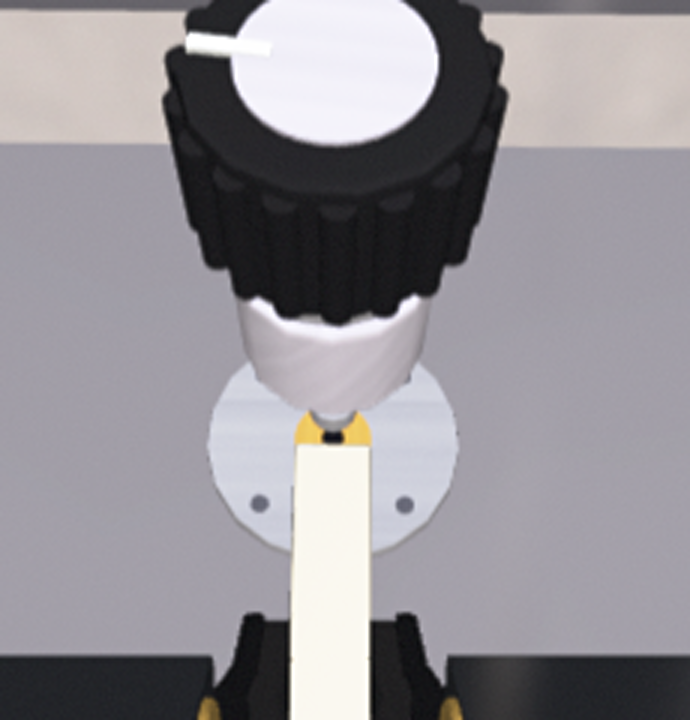

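Call:
carry_out --commands '[[[255,0,-0.3,0.25,0,0,0],[255,0,-0.65,0.5,0,0,0],[255,0,-1.08,0.83,0,0,0],[255,0,-1.08,0.83,0,0,0],[255,0,-1.08,0.83,0,0,0]]]'

```text
time: 8.72
ee_pos: [0.5244, -0.0053, 0.0935]
eef_rot: [0.948, 0.03, -0.01, -0.316]
ft_force: [0.4, 0.4, -0.6]
width: 0.0149
```

```bash
python3 - <<'E'
from h import *
st()
i=cam('wrist');im=r.camera('wrist');cv2.imwrite('pics/w8f.png',im);crop(im,150,20,380,260,3,'pics/w8.png')
a=r.camera('scene');crop(a,215,165,305,255,8,'pics/c8.png')
Rg=Rt(3.6,37)
C=np.array([.5232,.0157,.085]); xi=np.array([-np.sin(np.radians(3.6)),np.cos(np.radians(3.6)),0])
T=C-21*1e-3*xi; T[2]=.0919
print('down',*rel(T,Rg)); print(proj(i,[C-xi*.034+[0,0,.008],C+[0,0,.008]]))
E
```

```text
t 8.72 p [ 0.5244 -0.0053  0.0935] yaw 3.59 z [-0.0381  0.5995 -0.7995] w 0.0149
j [-0.2989  0.5307  0.7562  1.818  -0.915   1.4369  0.8857] F [ 0.3676  0.4116 -0.557 ] T [-0.8118 -0.0098 -0.0127]
down [0.0045 0.025  0.0573] [ 0.0179  0.0008 -0.011 ]
[[261.4819 264.1959]
 [261.3911 206.7105]]
```

View pics/w8.png

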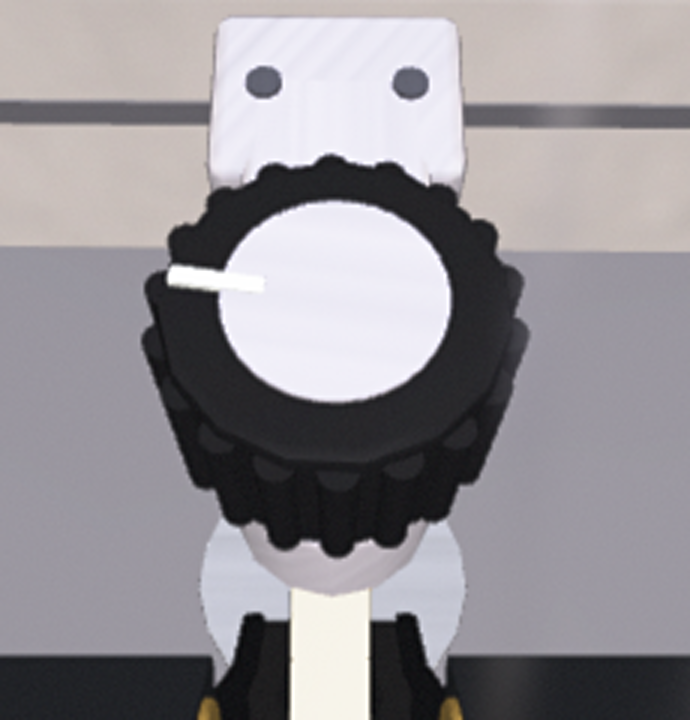

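View pics/c8.png

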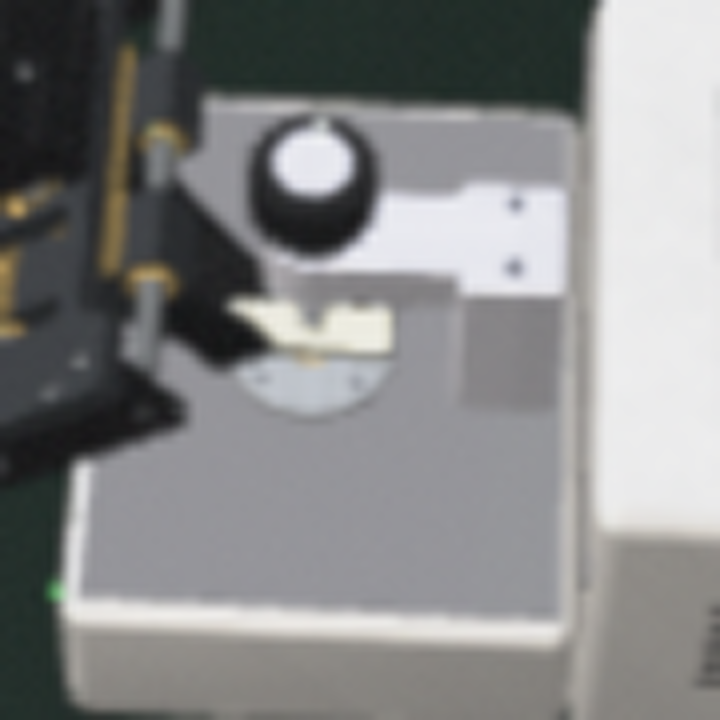

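Call:
carry_out --commands '[[[255,0,0.02,0.03,0,0,0],[255,0,0.04,0.055,0,0,0],[255,0,0.04,0.055,0,0,0]]]'

```text
time: 9.2
ee_pos: [0.5245, -0.006, 0.0919]
eef_rot: [0.948, 0.029, -0.01, -0.316]
ft_force: [-0.6, -1.5, 3.3]
width: 0.0151
```

```bash
python3 - <<'E'
from h import *
st()
E
```

```text
t 9.2 p [ 0.5245 -0.006   0.0919] yaw 3.53 z [-0.0373  0.5993 -0.7996] w 0.0151
j [-0.297   0.5334  0.7554  1.8184 -0.9167  1.4353  0.8882] F [-0.5731 -1.4691  3.2642] T [-0.5784  0.1324  0.1171]
```

Call:
carry_out --commands '[[[167,0,0,0,0,0,0],[167,0,0,0,0,0,0],[167,0,0,0,0,0,0],[167,0,0,0,0,0,0],[167,0,0,-0.4,0,0,0],[167,0,0,-1.2,0,0,0],[167,0,0,-2.8,0,0,0],[167,0,0,-4.2,0,0,0],[167,0,0,-4.2,0,0,0]]]'

```text
time: 10.32
ee_pos: [0.5293, -0.0722, 0.1786]
eef_rot: [0.949, 0.028, -0.007, -0.315]
ft_force: [-0.5, -0.0, -0.7]
width: 0.03
```

```bash
python3 - <<'E'
from h import *
st()
i=cam('wrist');im=r.camera('wrist');cv2.imwrite('pics/w9f.png',im);crop(im,150,20,380,260,3,'pics/w9.png')
a=r.camera('scene');crop(a,215,165,305,255,8,'pics/c9.png')
E
```

```text
t 10.32 p [ 0.5293 -0.0722  0.1786] yaw 3.34 z [-0.032   0.5976 -0.8012] w 0.03
j [-0.2196  0.4896  0.8173  1.6742 -0.8376  1.6149  0.8491] F [-0.5451 -0.0361 -0.6719] T [-0.7617  0.0684 -0.0136]
```

View pics/w9.png

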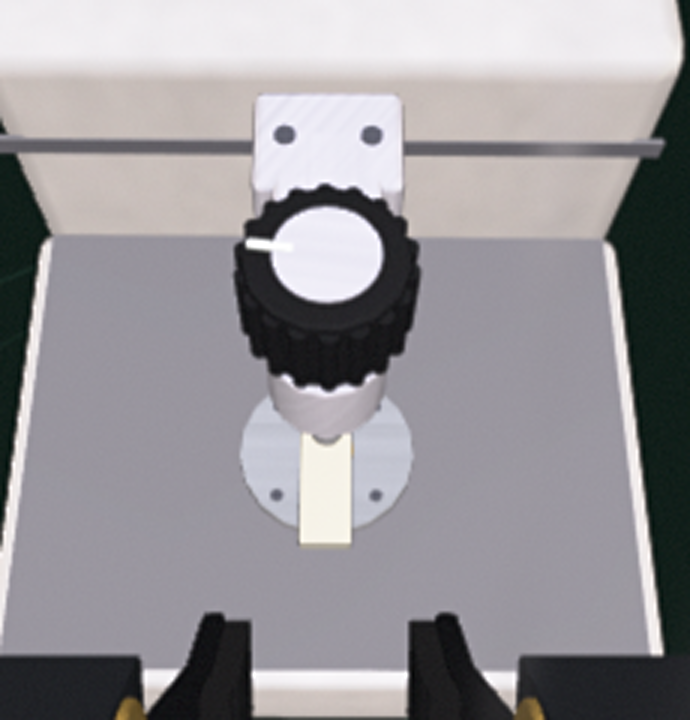

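View pics/c9.png

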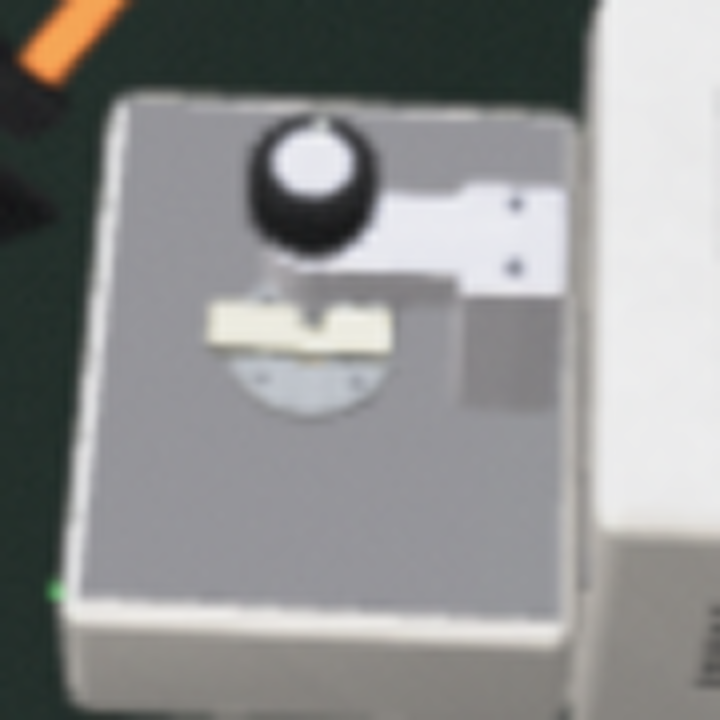

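```bash
python3 - <<'E'
from h import *
i=cam('wrist')
print('knob',plane(i,258.8,104.2,.188), 'line',plane(i,150+(248.5)/3-.5,20+244/3,.188),plane(i,150+(290)/3-.5,20+247/3,.188))
print(*rel([.523,.0157,.24],Rt(3.5,0)))
print(*rel([.523,-.05,.24],Rt(3.5,20)))
E
```

```text
knob [0.5217 0.016  0.188 ] line [0.5047 0.0172 0.188 ] [0.5136 0.017  0.188 ]
[-0.01   -4.2591  0.0078] [-7.3787 -0.0022 -0.0004]
[-0.1702 -2.1613 -1.567 ] [-3.3787 -0.0022  0.    ]
```

Call:
carry_out --commands '[[[94,0,-1.2,-1.4,-1,0,0],[94,-0.1,-2.1,-1.5,-2.5,0,0],[94,-0.1,-3,-1.2,-4.5,0,0],[94,0,-3.8,-0.5,-6,0,0],[94,0,-4.26,0,-7.38,0,0],[94,0,-4.26,0,-7.38,0,0],[94,0,-4.26,0,-7.38,0,0],[94,0,-4.26,0,-7.38,0,0]]]'

```text
time: 11.42
ee_pos: [0.5231, 0.0141, 0.24]
eef_rot: [1.0, 0.029, -0.0, -0.0]
ft_force: [1.0, -0.2, 0.3]
width: 0.0551
```

```bash
python3 - <<'E'
from h import *
st()
i=cam('wrist');im=r.camera('wrist');cv2.imwrite('pics/w10.png',im)
print(*rel([.5225,.016,.22],Rt(123,0)))
print(proj(i,[[.5225,.016,.188],[.5235,.016,.085]]))
E
```

```text
t 11.43 p [0.5231 0.0141 0.24  ] yaw 3.35 z [-0.0004  0.0001 -1.    ] w 0.0551
j [-0.9232  0.1053  0.8783  1.7398 -0.0834  1.3356  0.0303] F [ 1.0477 -0.2141  0.2988] T [-0.0866 -0.0057 -0.0045]
[-0.0227 -0.0754  0.8005] [ -0.0034   0.001  -23.9313]
[[260.0717 207.7689]
 [260.8822 174.9288]]
```

View pics/w10.png

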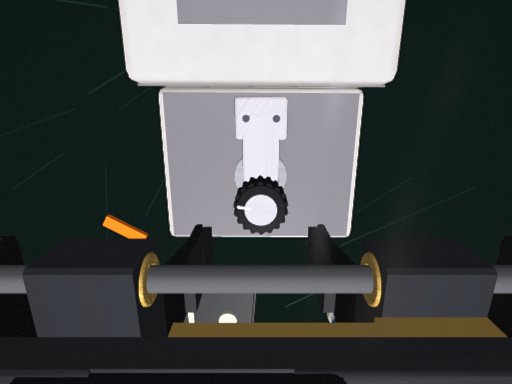

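Call:
carry_out --commands '[[[94,0,0,0,0,0,-2],[94,0,-0.07,0,0,0,-4],[94,0,-0.07,0,0,0,-6],[94,0,-0.07,0,0,0,-8],[94,0,-0.07,0,0,0,-10],[94,0,-0.07,0,0,0,-12],[94,0,-0.07,0,0,0,-14],[94,0,-0.07,0,0,0,-16],[94,0,-0.07,0,0,0,-18],[94,0,-0.07,0,0,0,-20],[94,0,-0.07,0,0,0,-22],[94,0,-0.07,0,0,0,-22]]]'

```text
time: 12.98
ee_pos: [0.5231, 0.0148, 0.2399]
eef_rot: [0.551, 0.835, -0.0, -0.0]
ft_force: [-0.4, -0.0, -0.5]
width: 0.055
```

```bash
python3 - <<'E'
from h import *
st()
i=cam('wrist');im=r.camera('wrist');crop(im,160,110,360,260,4,'pics/w11.png')
print(*rel([.5230,.016,.167],Rt(113,0)))
print(proj(i,[[.523,.016,.188]]))
E
```

```text
t 12.97 p [0.5231 0.0148 0.2399] yaw 113.16 z [-0.0005  0.0002 -1.    ] w 0.055
j [-0.801   0.0967  0.7403  1.7355 -0.0672  1.3356  1.9277] F [-0.3838 -0.0195 -0.4885] T [0.0305 0.0197 0.0011]
[0.0379 0.0145 2.9177] [-0.0041 -0.0034  0.0041]
[[260.8919 212.4135]]
```

View pics/w11.png

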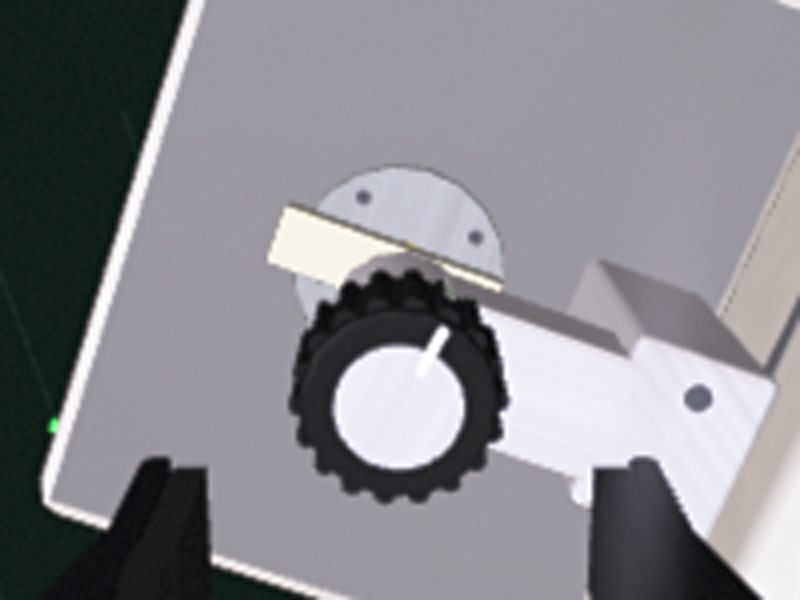

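Call:
carry_out --commands '[[[94,0.03,0.01,1,0,0,0],[94,0.03,0.01,2,0,0,0],[94,0.03,0.01,2.7,0,0,0],[94,0.03,0.01,2.92,0,0,0],[94,0.03,0.01,2.92,0,0,0],[150,0.03,0.01,2.92,0,0,0],[255,0.03,0.01,2.92,0,0,0],[255,0.03,0.01,2.92,0,0,0],[255,0.03,0.01,2.92,0,0,0],[255,0.03,0.01,2.92,0,0,0]]]' --grip_force 50

```text
time: 14.28
ee_pos: [0.5237, 0.0151, 0.1675]
eef_rot: [0.552, 0.834, 0.0, 0.001]
ft_force: [1.4, -4.6, 4.3]
width: 0.0372
```

```bash
python3 - <<'E'
from h import *
st()
i=cam('wrist');im=r.camera('wrist');crop(im,160,110,360,260,4,'pics/w12.png')
E
```

```text
t 14.28 p [0.5237 0.0151 0.1675] yaw 112.98 z [ 0.0012 -0.0004 -1.    ] w 0.0372
j [-0.7813  0.1656  0.738   1.8349 -0.1195  1.185   1.9667] F [ 1.4408 -4.5831  4.3475] T [-1.0193 -0.4654 -0.0133]
```

View pics/w12.png

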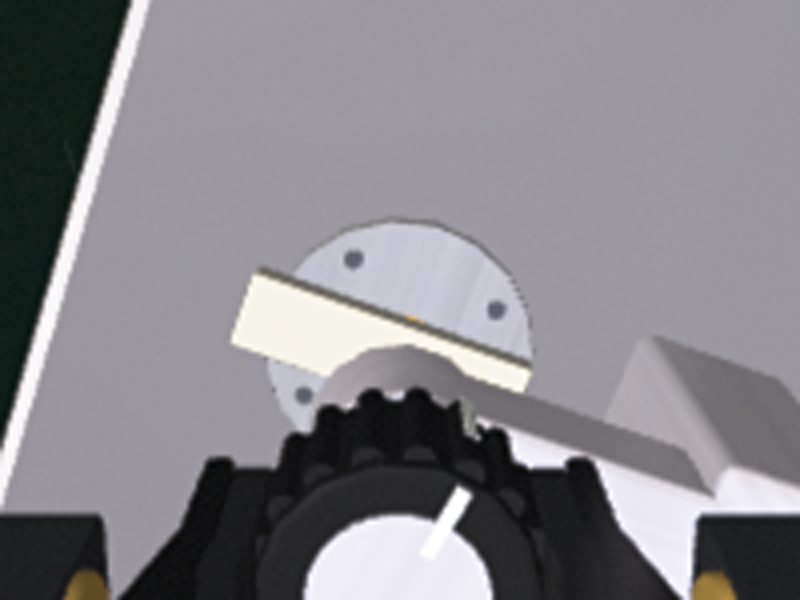

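Call:
carry_out --commands '[[[255,0,0,0,0,0,1.5],[255,0,0,0,0,0,3],[255,0,0,0,0,0,4.5],[255,0,0,0,0,0,6]]]'

```text
time: 14.82
ee_pos: [0.5237, 0.0151, 0.1676]
eef_rot: [0.75, 0.661, 0.0, 0.001]
ft_force: [1.6, -3.2, 0.4]
width: 0.0369
```

```bash
python3 - <<'E'
from h import *
st()
i=cam('wrist');im=r.camera('wrist');crop(im,160,110,360,260,4,'pics/w13.png')
E
```

```text
t 14.82 p [0.5237 0.0151 0.1676] yaw 82.76 z [ 0.0013 -0.0006 -1.    ] w 0.0369
j [-0.8325  0.1725  0.7974  1.8368 -0.1323  1.1855  1.4517] F [ 1.6364 -3.1987  0.3928] T [-0.6006 -0.3721  0.346 ]
```

View pics/w13.png

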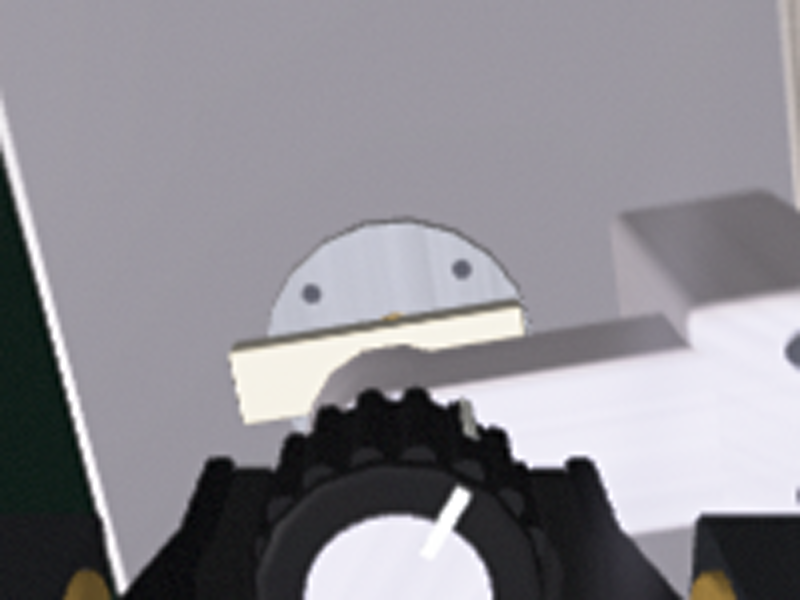

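Call:
carry_out --commands '[[[255,0,0,0,0,0,1.8],[255,0,0,0,0,0,3.6],[255,0,0,0,0,0,5.4],[255,0,0,0,0,0,7.2],[255,0,0,0,0,0,9],[255,0,0,0,0,0,10.8],[255,0,0,0,0,0,12.6],[255,0,0,0,0,0,14.4],[255,0,0,0,0,0,16]]]'

```text
time: 16.0
ee_pos: [0.5239, 0.015, 0.1676]
eef_rot: [1.0, 0.02, 0.001, 0.0]
ft_force: [1.6, -3.3, -0.3]
width: 0.0367
```

```bash
python3 - <<'E'
from h import *
st()
i=cam('wrist');im=r.camera('wrist');crop(im,160,110,360,260,4,'pics/w14.png')
a=r.camera('scene');crop(a,225,185,285,225,12,'pics/c14.png')
b=r.camera('side');crop(b,240,180,290,225,12,'pics/s14.png')
E
```

```text
t 16.0 p [0.5239 0.015  0.1676] yaw 2.27 z [ 0.0017 -0.0008 -1.    ] w 0.0367
j [-0.9924  0.2074  0.991   1.842  -0.1858  1.1891  0.098 ] F [ 1.6254 -3.2628 -0.3453] T [-0.7978 -0.4182  0.4083]
```

View pics/w14.png

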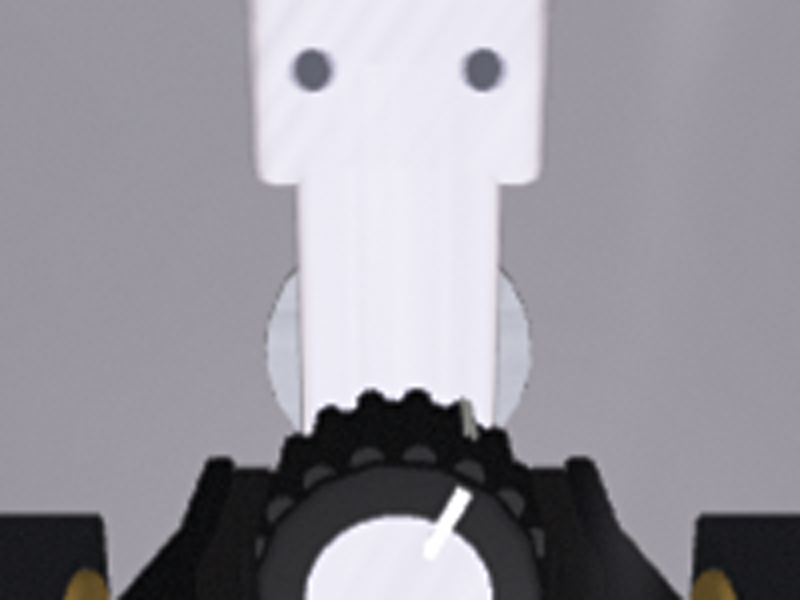

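View pics/c14.png

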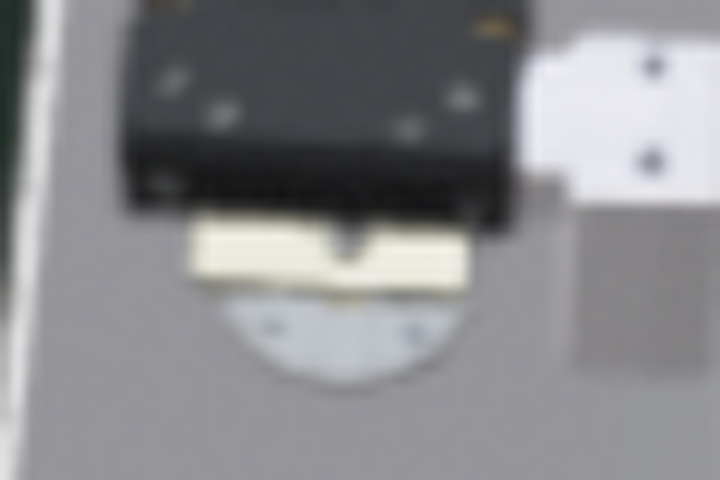

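View pics/s14.png

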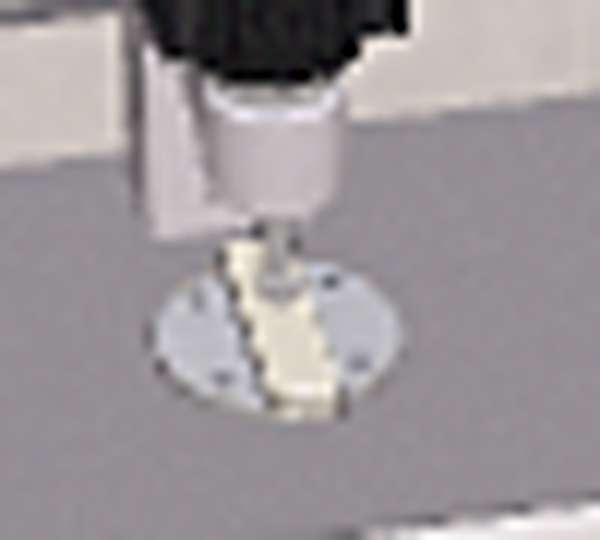

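Call:
carry_out --commands '[[[255,0,0,0,0,0,1.5],[255,0,0,0,0,0,3]]]'

```text
time: 16.4
ee_pos: [0.5238, 0.0149, 0.1676]
eef_rot: [0.994, -0.107, 0.001, 0.0]
ft_force: [1.1, -3.5, 0.3]
width: 0.037
```

```bash
echo 'st()' > /dev/null; cat > t.py <<'E'
from h import *
s=r.read_state();q=R.from_quat(s['eef_rot']).as_matrix();y=np.degrees(np.arctan2(q[1,0],q[0,0]))
print('t',round(s['time'],2),'yaw',y.round(2),'turned rad',np.radians((112.98-y)%360).round(3),'Tz',round(s['torque'][2],3),'F',np.array(s['ft_force']),'j7',round(s['joint_positions'][6],3),'w',round(s['width'],4))
E
python3 t.py
```

```text
t 16.4 yaw -12.33 turned rad 2.187 Tz 0.444 F [ 1.0592 -3.5472  0.2823] j7 -0.142 w 0.037
```

Call:
carry_out --commands '[[[255,0,0,0,0,0,1]]]'

```text
time: 16.52
ee_pos: [0.5239, 0.0149, 0.1676]
eef_rot: [0.989, -0.15, 0.001, 0.0]
ft_force: [1.9, -3.0, 1.4]
width: 0.0366
```

```bash
python3 t.py
```

```text
t 16.52 yaw -17.23 turned rad 2.273 Tz 0.416 F [ 1.9096 -3.028   1.3736] j7 -0.222 w 0.0366
```

Call:
carry_out --commands '[[[255,0,0,0,0,0,1],[255,0,0,0,0,0,2]]]'

```text
time: 16.77
ee_pos: [0.5239, 0.0149, 0.1676]
eef_rot: [0.972, -0.234, 0.001, 0.0]
ft_force: [1.5, -2.3, 1.7]
width: 0.0369
```

```bash
python3 t.py
```

```text
t 16.77 yaw -27.09 turned rad 2.445 Tz 0.357 F [ 1.5368 -2.3014  1.6904] j7 -0.382 w 0.0369
```

Call:
carry_out --commands '[[[255,0,0,0,0,0,1],[255,0,0,0,0,0,2]]]'

```text
time: 17.02
ee_pos: [0.5239, 0.0149, 0.1676]
eef_rot: [0.948, -0.317, 0.001, 0.0]
ft_force: [1.8, -3.1, 1.2]
width: 0.0372
```

```bash
python3 t.py; python3 - <<'E'
from h import *
a=r.camera('scene');crop(a,235,195,280,225,16,'pics/c15.png')
E
```

```text
t 17.02 yaw -36.96 turned rad 2.617 Tz 0.426 F [ 1.7798 -3.1121  1.2312] j7 -0.54 w 0.0372
```

View pics/c15.png

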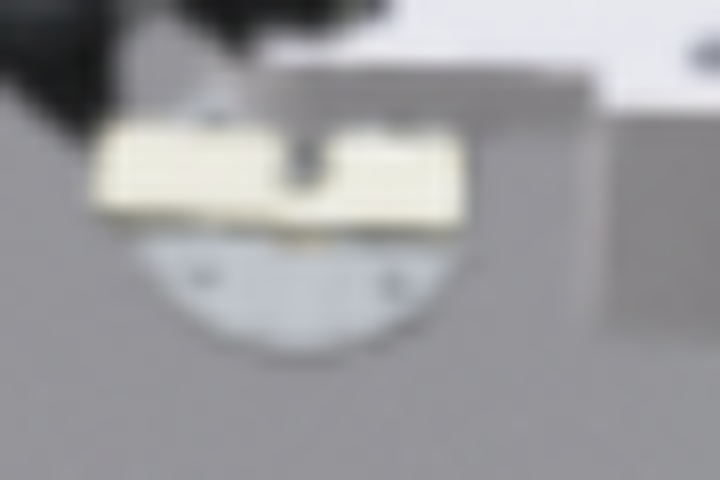

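Anvil (about 303,185 in the crop) nears the bar's top; torque still the free value. Continuing in small steps.

Call:
carry_out --commands '[[[255,0,0,0,0,0,1],[255,0,0,0,0,0,2]]]'

```text
time: 17.32
ee_pos: [0.5238, 0.0149, 0.1676]
eef_rot: [0.917, -0.399, 0.001, 0.0]
ft_force: [1.2, -3.6, 2.2]
width: 0.0369
```

```bash
python3 t.py
```

```text
t 17.32 yaw -47.06 turned rad 2.793 Tz 0.385 F [ 1.2169 -3.5762  2.1632] j7 -0.699 w 0.0369
```

Call:
carry_out --commands '[[[255,0,0,0,0,0,1],[255,0,0,0,0,0,2]]]'

```text
time: 17.58
ee_pos: [0.5238, 0.0148, 0.1676]
eef_rot: [0.879, -0.476, 0.001, 0.0]
ft_force: [1.4, -2.4, 1.5]
width: 0.0371
```

```bash
python3 t.py
```

```text
t 17.57 yaw -56.89 turned rad 2.965 Tz 0.415 F [ 1.3563 -2.4441  1.486 ] j7 -0.851 w 0.0371
```

Call:
carry_out --commands '[[[255,0,0,0,0,0,1],[255,0,0,0,0,0,2]]]'

```text
time: 17.82
ee_pos: [0.5238, 0.0148, 0.1676]
eef_rot: [0.835, -0.55, 0.001, 0.0]
ft_force: [1.2, -3.1, 2.6]
width: 0.0377
```

```bash
python3 t.py
```

```text
t 17.82 yaw -66.73 turned rad 3.137 Tz 0.38 F [ 1.1896 -3.0988  2.597 ] j7 -1.002 w 0.0377
```

Call:
carry_out --commands '[[[255,0,0,0,0,0,1],[255,0,0,0,0,0,2]]]'

```text
time: 18.08
ee_pos: [0.5238, 0.0148, 0.1676]
eef_rot: [0.785, -0.62, 0.001, 0.0]
ft_force: [1.9, -3.3, 1.7]
width: 0.037
```

```bash
python3 t.py;python3 - <<'E'
from h import *
a=r.camera('side');crop(a,240,180,290,225,12,'pics/s16.png')
i=cam('wrist');im=r.camera('wrist');crop(im,160,110,360,260,4,'pics/w16.png')
E
```

```text
t 18.07 yaw -76.56 turned rad 3.308 Tz 0.454 F [ 1.8748 -3.2769  1.6738] j7 -1.156 w 0.037
```

View pics/s16.png

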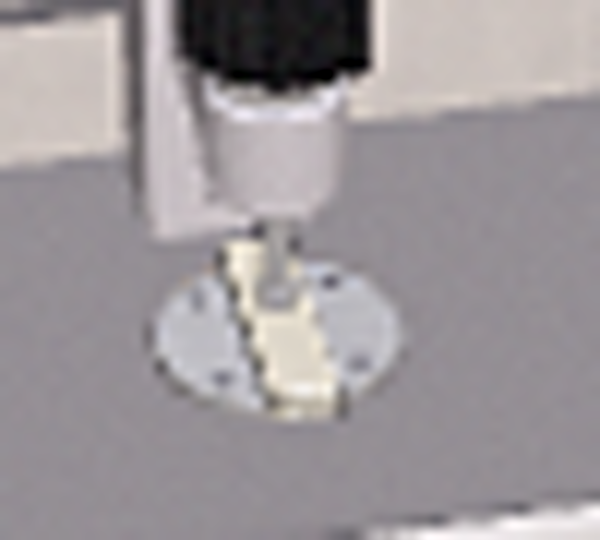

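View pics/w16.png

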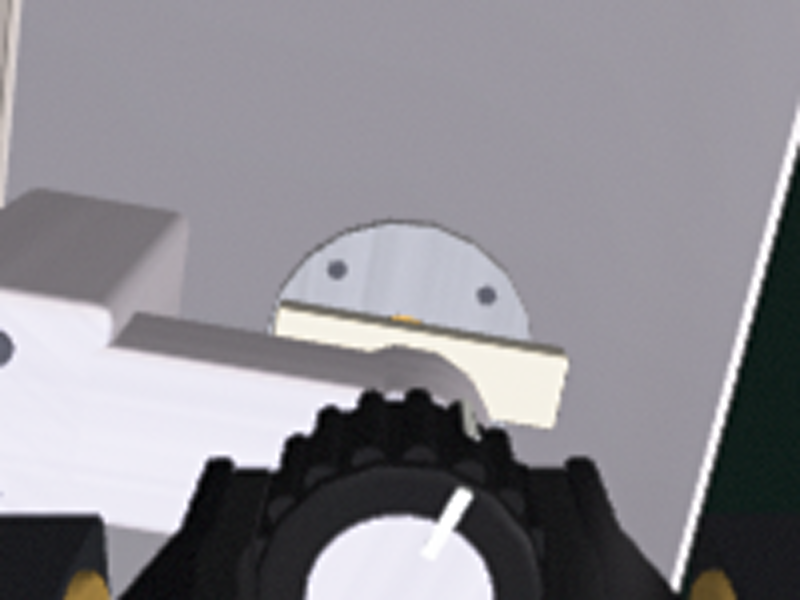

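Call:
carry_out --commands '[[[255,0,0,0,0,0,0.7],[255,0,0,0,0,0,1.4]]]'

```text
time: 18.42
ee_pos: [0.5238, 0.0148, 0.1676]
eef_rot: [0.747, -0.665, 0.001, 0.0]
ft_force: [0.1, -3.0, 2.7]
width: 0.037
```

```bash
python3 t.py
```

```text
t 18.43 yaw -83.32 turned rad 3.426 Tz 0.416 F [ 0.0577 -3.0447  2.7352] j7 -1.264 w 0.037
```

Call:
carry_out --commands '[[[255,0,0,0,0,0,0.7],[255,0,0,0,0,0,1.4]]]'

```text
time: 18.68
ee_pos: [0.5238, 0.0148, 0.1676]
eef_rot: [-0.707, 0.708, -0.001, -0.0]
ft_force: [1.0, -3.6, 3.7]
width: 0.0368
```

```bash
python3 t.py
```

```text
t 18.68 yaw -90.08 turned rad 3.544 Tz 0.363 F [ 0.9754 -3.6458  3.6541] j7 -1.375 w 0.0368
```

Call:
carry_out --commands '[[[255,0,0,0,0,0,0.7],[255,0,0,0,0,0,1.4]]]'

```text
time: 18.92
ee_pos: [0.5238, 0.0148, 0.1676]
eef_rot: [-0.664, 0.748, -0.001, -0.0]
ft_force: [0.1, -3.5, 2.9]
width: 0.037
```

```bash
python3 t.py
```

```text
t 18.93 yaw -96.85 turned rad 3.662 Tz 0.486 F [ 0.0519 -3.4547  2.9254] j7 -1.487 w 0.037
```

Call:
carry_out --commands '[[[255,0,0,0,0,0,0.4],[255,0,0,0,0,0,0.8]]]'

```text
time: 19.18
ee_pos: [0.5237, 0.0148, 0.1676]
eef_rot: [-0.637, 0.77, -0.001, -0.0]
ft_force: [-0.0, -3.8, 2.8]
width: 0.037
```

```bash
python3 t.py
```

```text
t 19.18 yaw -100.79 turned rad 3.731 Tz 0.403 F [-0.0463 -3.7509  2.7546] j7 -1.552 w 0.037
```

Call:
carry_out --commands '[[[255,0,0,0,0,0,0.5],[255,0,0,0,0,0,1]]]'

```text
time: 19.42
ee_pos: [0.5237, 0.0148, 0.1675]
eef_rot: [-0.603, 0.798, -0.001, -0.0]
ft_force: [0.7, -3.0, 3.4]
width: 0.0374
```

```bash
python3 t.py; python3 - <<'E'
from h import *
a=r.camera('scene');crop(a,235,195,280,225,16,'pics/c17.png')
E
```

```text
t 19.43 yaw -105.79 turned rad 3.818 Tz 0.424 F [ 0.7076 -2.9846  3.4443] j7 -1.636 w 0.0374
```

View pics/c17.png

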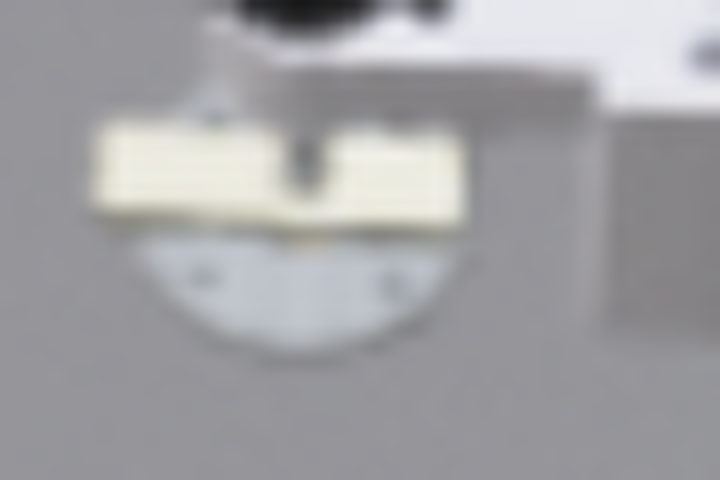

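Call:
carry_out --commands '[[[255,0,0,0,0,0,0.6],[255,0,0,0,0,0,1.2]]]'

```text
time: 19.73
ee_pos: [0.5237, 0.0148, 0.1676]
eef_rot: [-0.56, 0.829, -0.001, -0.0]
ft_force: [0.2, -2.9, 3.2]
width: 0.037
```

```bash
python3 t.py
```

```text
t 19.73 yaw -111.92 turned rad 3.925 Tz 0.505 F [ 0.1657 -2.9142  3.2461] j7 -1.74 w 0.037
```

Call:
carry_out --commands '[[[255,0,0,0,0,0,0.4],[255,0,0,0,0,0,0.8]]]'

```text
time: 19.98
ee_pos: [0.5237, 0.0148, 0.1676]
eef_rot: [-0.53, 0.848, -0.001, -0.0]
ft_force: [0.6, -3.5, 2.0]
width: 0.0371
```

```bash
python3 t.py
```

```text
t 19.98 yaw -115.97 turned rad 3.996 Tz 0.336 F [ 0.5546 -3.5289  1.9651] j7 -1.808 w 0.0371
```

Call:
carry_out --commands '[[[255,0,0,0,0,0,0.6]]]'

```text
time: 20.1
ee_pos: [0.5237, 0.0148, 0.1676]
eef_rot: [-0.507, 0.862, -0.0, -0.0]
ft_force: [0.2, -2.6, 2.7]
width: 0.0372
```

```bash
python3 t.py
```

```text
t 20.1 yaw -119.08 turned rad 4.05 Tz 0.044 F [ 0.2238 -2.5725  2.7238] j7 -1.861 w 0.0372
```

Call:
carry_out --commands '[[[255,0,0,0,0,0,0.5],[255,0,0,0,0,0,0.5]]]'

```text
time: 20.35
ee_pos: [0.5237, 0.0148, 0.1676]
eef_rot: [-0.488, 0.873, -0.0, -0.0]
ft_force: [0.5, -2.1, 2.8]
width: 0.0369
```

```bash
python3 t.py
```

```text
t 20.35 yaw -121.63 turned rad 4.095 Tz -0.332 F [ 0.4836 -2.1279  2.8466] j7 -1.904 w 0.0369
```

Call:
carry_out --commands '[[[255,0,0,0,0,0,0.5],[255,0,0,0,0,0,0.5]]]'

```text
time: 20.6
ee_pos: [0.5237, 0.0148, 0.1676]
eef_rot: [-0.469, 0.883, -0.0, 0.0]
ft_force: [1.1, -3.3, 3.3]
width: 0.0369
```

```bash
python3 t.py;python3 - <<'E'
from h import *
i=cam('wrist');im=r.camera('wrist');crop(im,200,190,320,280,6,'pics/w18.png')
a=r.camera('side');crop(a,240,170,290,225,10,'pics/s18.png')
E
```

```text
t 20.6 yaw -124.1 turned rad 4.138 Tz -0.356 F [ 1.1117 -3.3076  3.2685] j7 -1.946 w 0.0369
```

View pics/w18.png

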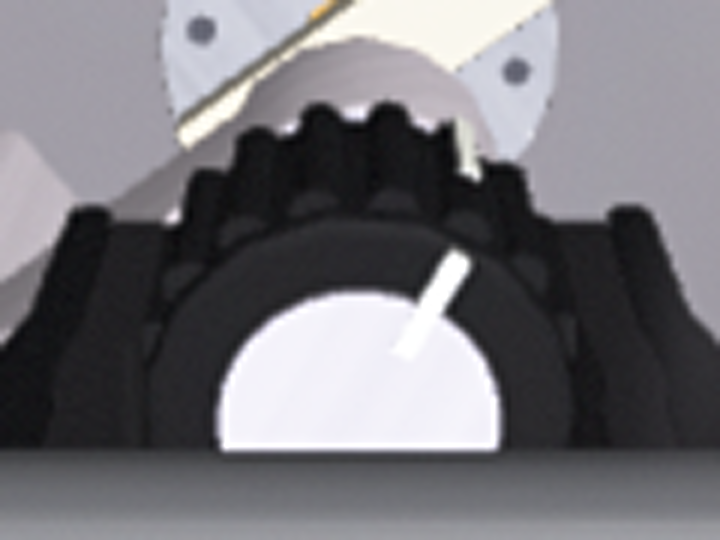

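View pics/s18.png

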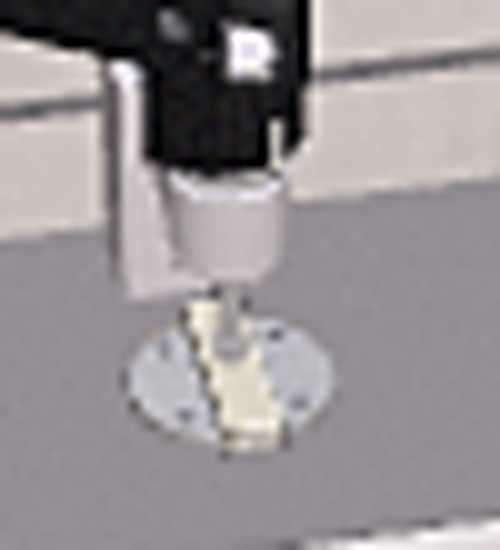

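Call:
carry_out --commands '[[[255,0,0,0,0,0,0.6],[255,0,0,0,0,0,0.6]]]'

```text
time: 20.95
ee_pos: [0.5237, 0.0148, 0.1676]
eef_rot: [-0.446, 0.895, -0.0, 0.0]
ft_force: [1.2, -1.6, 3.1]
width: 0.0372
```

```bash
python3 t.py
```

```text
t 20.95 yaw -127.01 turned rad 4.189 Tz -0.264 F [ 1.1991 -1.6032  3.1462] j7 -1.996 w 0.0372
```

Call:
carry_out --commands '[[[255,0,0,0,0,0,0.7],[255,0,0,0,0,0,0.7]]]'

```text
time: 21.2
ee_pos: [0.5237, 0.0148, 0.1676]
eef_rot: [-0.419, 0.908, -0.0, -0.0]
ft_force: [0.8, -1.7, 2.8]
width: 0.0369
```

```bash
python3 t.py
```

```text
t 21.2 yaw -130.4 turned rad 4.248 Tz -0.036 F [ 0.8459 -1.6885  2.7799] j7 -2.054 w 0.0369
```

Call:
carry_out --commands '[[[150,0,0,0,0,0,0],[94,0,0,0,0,0,0],[94,0,0,0,0,0,0],[94,0,0,0,0,0,0],[94,0,0,-0.5,0,0,0],[94,0,0,-1.5,0,0,0],[94,0,0,-3,0,0,0],[94,0,0,-4,0,0,0],[94,0,0,-4,0,0,0]]]'

```text
time: 22.32
ee_pos: [0.5247, 0.0147, 0.2697]
eef_rot: [-0.419, 0.908, -0.0, 0.002]
ft_force: [0.6, 1.3, -0.8]
width: 0.0549
```

```bash
python3 t.py; python3 - <<'E'
from h import *
i=cam('wrist');im=r.camera('wrist');cv2.imwrite('pics/w19.png',im)
print(*rel([.53,-.12,.26],Rt(-130.4,0)))
E
```

```text
t 22.32 yaw -130.4 turned rad 4.248 Tz -0.011 F [ 0.6121  1.3496 -0.7658] j7 -2.22 w 0.0549
[ 3.9546 -3.6776  0.3315] [-0.0089  0.0202  0.0021]
```

View pics/w19.png

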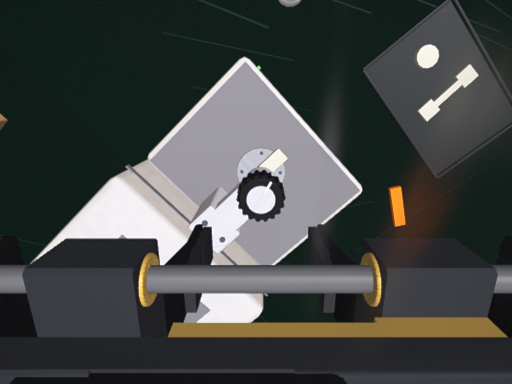

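Call:
carry_out --commands '[[[94,1,-1,0,0,0,2],[94,2,-2,0,0,0,4],[94,3,-3,0,0,0,4],[94,4,-3.7,0,0,0,-6],[94,5,-4.6,0,0,0,-8],[94,5,-4.6,0,0,0,-10],[94,5,-4.6,0,0,0,-12],[94,5,-4.6,0,0,0,-14],[94,5,-4.6,0,0,0,-16],[94,5,-4.6,0,0,0,-18]]]'

```text
time: 23.62
ee_pos: [0.5301, -0.1548, 0.2673]
eef_rot: [0.794, -0.608, -0.0, -0.0]
ft_force: [-0.2, -0.8, -1.2]
width: 0.0548
```

```bash
python3 t.py; python3 - <<'E'
from h import *
st()
i=cam('wrist');im=r.camera('wrist');cv2.imwrite('pics/w20.png',im)
a=r.camera('side');cv2.imwrite('pics/s20f.png',a);crop(a,240,165,290,220,11,'pics/s20.png')
a=r.camera('scene');cv2.imwrite('pics/c20f.png',a)
E
```

```text
t 23.62 yaw -74.85 turned rad 3.278 Tz 0.019 F [-0.1771 -0.8154 -1.1826] j7 -0.944 w 0.0548
t 23.62 p [ 0.5301 -0.1548  0.2673] yaw -74.85 z [ 0.0001  0.0007 -1.    ] w 0.0548
j [-0.653   0.2058  0.9955  1.6288 -0.1755  1.4025 -0.9439] F [-0.1771 -0.8154 -1.1826] T [-0.0617  0.0987  0.019 ]
```

View pics/s20.png

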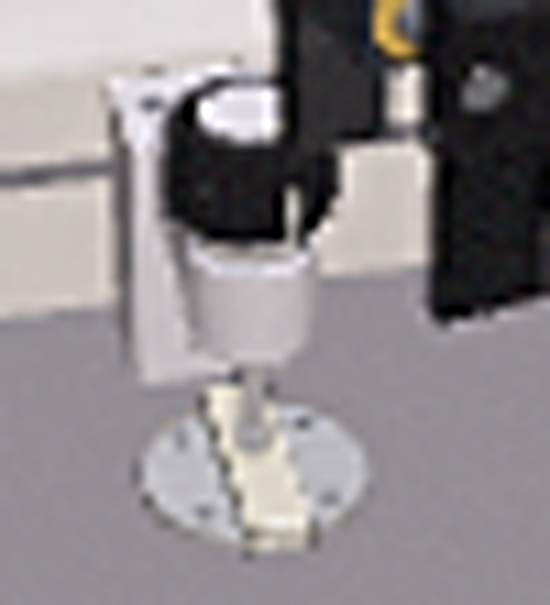

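View pics/w20.png

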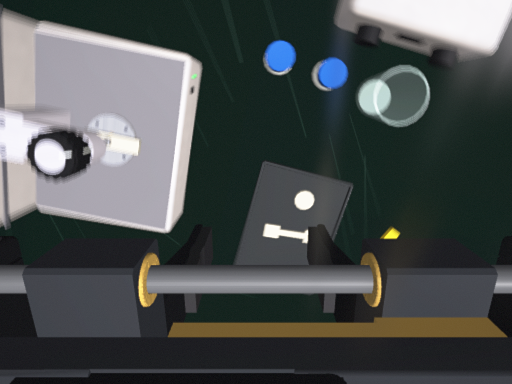

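View pics/c20f.png

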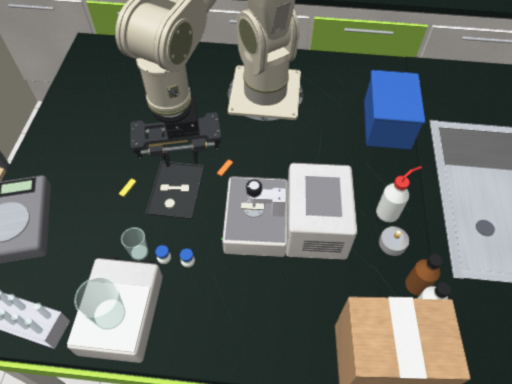

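```bash
python3 - <<'E'
from h import *
a=cv2.imread('pics/c20f.png');crop(a,225,170,300,230,10,'pics/c21.png')
im=cv2.imread('pics/w19.png');crop(im,220,160,310,240,8,'pics/w19c.png')
E
```

```text
(no output)
```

View pics/c21.png

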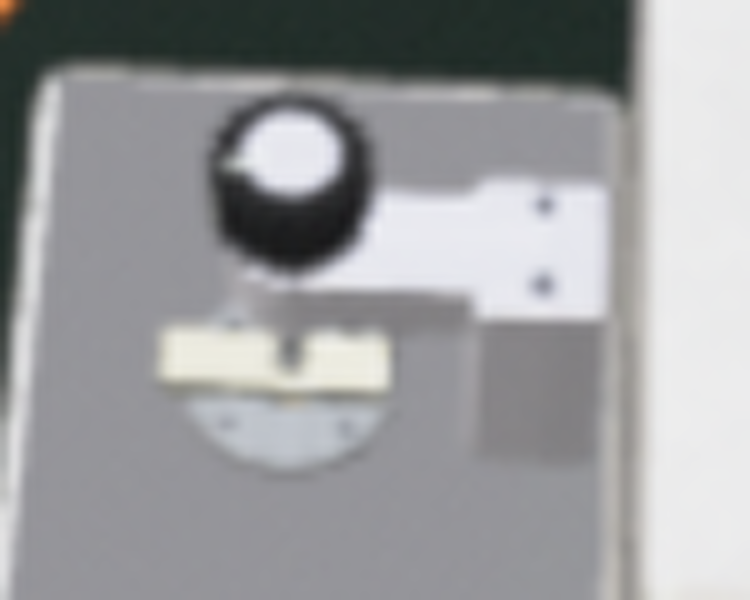

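View pics/w19c.png

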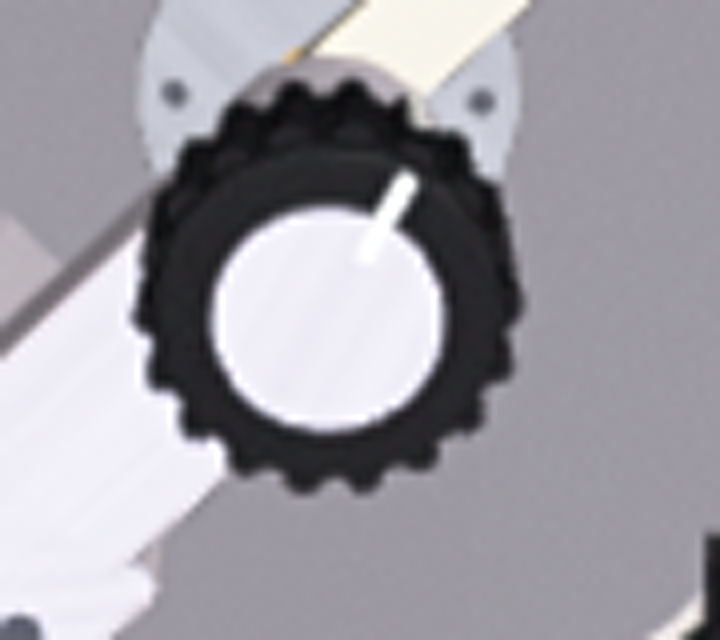

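```bash
python3 - <<'E'
from h import *
st(); print(r.close_job())
E
```

```text
t 23.77 p [ 0.5302 -0.1549  0.2676] yaw -75.39 z [ 0.0006  0.001  -1.    ] w 0.0552
j [-0.6535  0.2058  0.9965  1.6284 -0.176   1.4026 -0.9528] F [ 0.2676 -0.0035 -0.4114] T [-0.0705  0.1589 -0.0341]
the job is handed in; nothing more can be done
None
```

The test bar lies flat on the spectrometer's steel plate over the crystal, and the press has been turned to its first click. I handed the job in at 23.8 s.

- **Placing the bar:** I gripped the off-white bar near its front end with the tool leaning 37°, slid it in from the front under the anvil and lowered it. Contact came at 3.3 N, at the height I had worked out beforehand. In the last scene and side pictures the bar is flat, still on the plate, with the anvil over it.
- **Turning the knob:** I turned it clockwise 4.25 rad in one grip, and the white line stayed fixed relative to the jaws, so the grip did not slip.
- **The click:** The torque ran about 0.4 N m (readings scattered by a few hundredths). It last read high, 0.51, at 3.9 rad, then fell to −0.36 and came back to about zero, where I let go. That is one click, and I stopped well short of a second. After release the knob's line had not moved.
- **Other things on the bench:** The last pictures show the disc, dumb-bell, jars, beaker, bottle, lamp and the orange and yellow look-alikes where they were. The open gripper hung clear, above the tray.
- **Not checked:** No picture showed the collar's black line, because the knob hid it. The single click is therefore inferred from the torque, not from the 0.42 rad offset between knob and collar.

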